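# Load the test specimens on their fixtures

## Robot

A 6-joint arm with a two-finger parallel gripper is mounted at the origin on the work surface. World frame = base frame: x ahead of the robot, y to its left, z up, the work surface at z = 0. Lengths are in m, angles in rad, forces in N, time in s.
With the tool pointing down it reaches from about 0.25 to 0.775 m from the base axis. Payload 4 kg.
Tool frame: the origin (TCP) lies at the very end of the fingers, on their centre line; the grasp point (between the pads) lies 19 mm behind it; y points along the fingers, x is the direction in which the jaws open and shut, and the axes are right-handed (so a half turn about y gives the same grasp; the last joint's range is limited). The gripper opens to 94 mm and grips with 3 to 60 N. Pads are 16 mm wide; open, the fingers measure 119 mm over their backs; the gripper's body (75 mm by 177 mm) begins 78 mm behind the grasp point.
Start: joints at [-1.241, 0.087, 1.371, -0, 1.684, -0.103], TCP at [0.231, -0.499, 0.17] pointing down, gripper open.
Joint ranges: [-3.1, 3.1], [-0.76, 2.03], [0.27, 2.55], [-1.08, 4.22], [0.17, 2.65], [-2.57, 2.57]. Speed limits (rad/s): [2.79, 2.79, 3.14, 3.14, 3.14, 3.14].

## Interface

Orientations are given as [roll, pitch, yaw] about the fixed x, y, z axes, in that order (R = Rz(yaw) Ry(pitch) Rx(roll)).
In Python, from bench import robot gives the robot as it stands.
- The arm moves only by the shell command python3 -m handwheel 'ROWS' [OPENING]. ROWS is JSON, a list of rows, each an object with "delta_pos": the shift along the tool's x, y, z in mm, a list of three; "yaw": the turn about the tool's y in rad. A call has 1 to 12 rows; each row is the pose to reach, as a shift and turn from the pose commanded when the call began, along the tool's axes at that moment; what a row does not reach only later rows make up. A row lasts 1/10 s, in which the tool goes at most 50 mm and 8.59 degrees, less where a joint would pass 70% of its speed; a pose out of reach is approached as far as the arm can. A call with a gripper value outside its range is refused whole. OPENING is the closure in counts, from 0 (fully open) to 255 (shut), set as the call begins (- or left out, the last holds). The fingers move at their own pace and stop on an object; the grip force is fixed at half the most. Time passes only in rows, so rows that repeat a pose let the fingers close. It gives the time, the measured TCP pose, the force and the opening at its end, in the units of the state.
- robot.get_obs(): the state, without advancing time (a new reading comes with each control period).
- robot.snapshot(name): name is "scene" or "top"; returns a dict with "image" (400x640x3 uint8, red, green, blue), "fx", "fy", "cx", "cy" (pixels), "k1" (the pictures are not rectified: a ray, as slopes to the right and down, at radius r is drawn at 1 + k1 r^2 times it, then the intrinsics apply), "rvec" (rotation vector, rad) and "tvec" (3), from world to camera coordinates, as OpenCV has them. Camera axes: x right, y down, z forward; pixel columns grow to the right and rows downward; lengths in m; the calibration is good to about 2 mm. A picture is of the moment at which its call begins. There is no depth.
- robot.close_job(): hands the job in, once; it reports no verdict.
The state is a dict: "time": time; "joint_positions": joint angles; "qvel": joint speeds; "joint_torque": joint torques, N m; "tool_pos": TCP position; "ee_rot": TCP orientation; "wrist_force": force on the tool from outside, world axes, zero at the start; "wrist_torque": the same for the moment, N m; "width": finger opening in m.
Only numpy, scipy, OpenCV 4.12 (cv2) and the standard library are available. Lean on these libraries where they do the work, as an engineer would, in place of code of your own. Each camera call takes 0.05 s, during which the arm holds its last target.

## Task

Load the four specimens for the morning's test series: the mortar prism across both rollers of the bending jig, lying along it; the mortar cube on the square marked on the compression platen, squared to it; the brown clay cylinder upright on the triaxial pedestal; and the brass sample ring flat on the porous stone inside the consolidation cell. Each should be centred and the same way up as it stands now, lowered on to its seat and not dropped, and left free-standing. The two black asphalt specimens are conditioning: leave them where they are.

Things in the scene. Friction and masses are not known exactly. Their poses are not given: they have to be found in the camera images.
- prism: grey cement mortar prism, 160 x 40 x 40 mm, 0.56 kg, lying flat; origin at the centre of its underside, x along its length, z up
- cube: light grey cement mortar cube, 50 mm, 0.28 kg; origin at the centre of its underside, x and y square to its sides
- clay: reddish-brown clay cylinder, 38 mm diameter, 76 mm tall, 0.17 kg, standing on end; origin at the centre of its underside, z along its axis
- ring: brass sample ring filled flush with dark soil, a flat round puck of 62 mm outside diameter, 20 mm high, 0.2 kg; origin at the centre of its underside, z up
- bending_jig: lower half of a bending jig, fixed: dark steel base 160 x 66 x 12 mm, two blue blocks each with a bright steel roller (10 mm diameter, 64 mm long). Rollers lie along y at x = -50 and +50 mm, tops 42 mm above the origin (centre of the base's underside); x runs along the jig, from roller to roller
- platen: lower compression platen, fixed: blue square base 120 mm wide, on it a round bright steel platen, 110 mm across, its flat top 45 mm above the origin (centre of the base's underside). A 51 mm square with centre lines is marked in dark lines at the middle of the top, its sides along x and y
- pedestal: triaxial cell base, fixed: round aluminium plate 140 mm across, 22 mm thick, three small valves with black knobs round its edge (to 94 mm from the axis, 20 mm high); in the middle an upright pale round pedestal 38 mm across (48 mm in its lowest 6 mm), its flat top 60 mm above the origin (centre of the plate's underside)
- cell: consolidation cell, fixed: shallow round brass basin, 160 mm outside, 148 mm inside, rim 26 mm above the origin (centre of its underside), a drain tap with red knob on its side along +x (to 110 mm from the axis, 20 mm high); inside at the centre a round cream porous stone, 72 mm across, flat top 18 mm above the origin
- puck_a: black asphalt specimen, a disc 102 mm across and 64 mm tall, 1.2 kg, standing among the fixtures; origin at the centre of its underside; not to be moved
- puck_b: a second black asphalt specimen just like the first, at another place; not to be moved
There are look-alikes about, which are no part of the job. There is more than one size of the ring; the job needs the middle-sized.

How it is judged:
At the end, for the whole second after the job is handed in: Each specimen rests on its own seat (height within 4 mm), centred within 12 mm (clay 10 mm), upright within 0.08 rad, at rest; prism along the jig within 0.15 rad, cube square to the marks within 0.17 rad; the asphalt specimens within 20 mm of where they stood (horizontal distance between prism and bending_jig below 0.012 m and z of prism in the frame of bending_jig between 0.038 and 0.046 m and angle between each of prism, cube, clay, ring's own z axis and vertical below 0.08 rad and linear speed of each of prism, cube, clay, ring below 0.01 m/s and angular speed of each of prism, cube, clay, ring below 0.1 rad/s and horizontal distance between cube and platen below 0.012 m and z of cube in the frame of platen between 0.041 and 0.049 m and horizontal distance between clay and pedestal below 0.01 m and z of clay in the frame of pedestal between 0.056 and 0.064 m and horizontal distance between ring and cell below 0.012 m and z of ring in the frame of cell between 0.014 and 0.022 m and angle between the x axis of prism and the x axis of bending_jig, either way round below 0.15 rad and (angle between the x axis of cube and the x axis of platen, either way round below 0.17 rad or angle between the x axis of cube and the y axis of platen, either way round below 0.17 rad) and distance of each of puck_a, puck_b from where it was at the start of the episode below 0.02 m); the robot touches nothing.
It fails at once if a specimen is let fall: touched by nothing while more than 20 mm above the height of its seat ((height (world z) of prism above 0.062 m and contact force between prism and anything else below 0.01 N) or (height (world z) of cube above 0.065 m and contact force between cube and anything else below 0.01 N) or (height (world z) of clay above 0.08 m and contact force between clay and anything else below 0.01 N) or (height (world z) of ring above 0.038 m and contact force between ring and anything else below 0.01 N)).
It fails at once if a specimen is tipped over (60 degrees) (angle between any of prism, cube, clay, ring's own z axis and vertical above 1.05 rad).
It fails at once if an asphalt specimen is shifted by more than 20 mm (distance of any of puck_a, puck_b from where it was at the start of the episode above 0.02 m).
It also fails if it takes over 115 s, if anything falls off the work surface, if the arm or the gripper's body presses on something with over 40 N, if the wrist force passes 120 N, or if a joint passes its speed limit or range.

## Working session

There is one attempt and no reset: what is moved stays moved. The work goes in short steps, Python scripts to look and compute and a shell command to move; the robot and the scene stay as the last step left them, time stands still between calls to the robot, and variables do not carry over. Pictures are saved under pics/ and viewed, and the job is handed in when it is done.

```bash
ls; mkdir -p pics
python3 - <<'E'
from bench import robot
import cv2
o=robot.get_obs(); print({k:o[k] for k in('time','tool_pos','ee_rot','width','wrist_force')})
for n in('scene','top'):
    s=robot.snapshot(n); cv2.imwrite(f'pics/{n}0.png',s['image'][:,:,::-1]); print({k:v for k,v in s.items() if k!='image'})
E
```

```text
pics
{'time': 0.0, 'tool_pos': array([ 0.23047758, -0.49867159,  0.16841485]), 'ee_rot': array([-1.57057407,  0.00220315, -1.13797264]), 'width': 0.09403358584676995, 'wrist_force': array([-0.00496223,  0.2290869 ,  0.16605316])}
{'fx': 450.1997957697854, 'fy': 450.1997957697854, 'cx': 327.23228015808627, 'cy': 203.3624946552629, 'k1': 0.014965951220516251, 'rvec': array([ 2.07668618,  0.82666944, -0.4513373 ]), 'tvec': array([-0.40976943, -0.18496859,  1.59363727])}
{'fx': 449.2320291362666, 'fy': 449.2320291362666, 'cx': 316.7472359226405, 'cy': 194.13207444105953, 'k1': -0.07294960567081155, 'rvec': array([ 2.09836227, -2.1409597 ,  0.20981981]), 'tvec': array([0.0112435 , 0.58030267, 1.15231407])}
```

View pics/scene0.png

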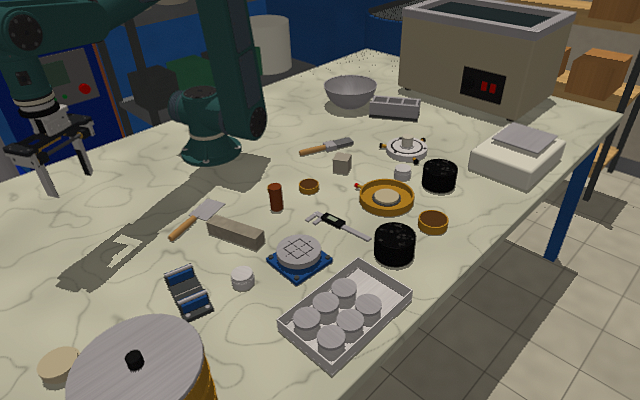

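View pics/top0.png

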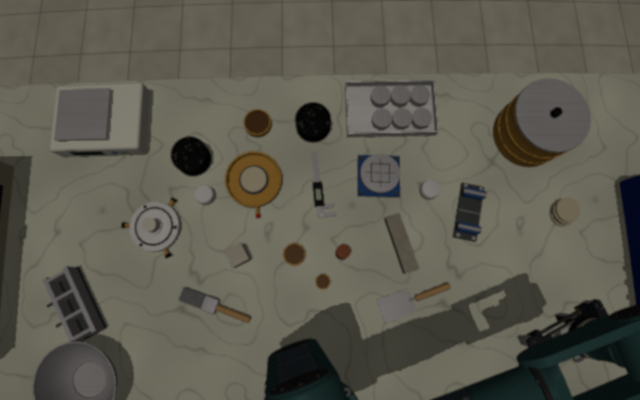

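```bash
cat > h.py <<'E'
import numpy as np, cv2
from bench import robot
def snap(n): 
    s=robot.snapshot(n); s['R']=cv2.Rodrigues(s['rvec'])[0]; return s
def ray(s,uv):
    uv=np.atleast_2d(np.array(uv,float)); d=(uv-[s['cx'],s['cy']])/[s['fx'],s['fy']]
    K=np.eye(3); p=cv2.undistortPoints(d.reshape(-1,1,2),K,np.array([s['k1'],0,0,0,0.])).reshape(-1,2)
    D=np.c_[p,np.ones(len(p))]@s['R']; C=-s['R'].T@s['tvec']; return C,D
def cast(s,uv,z):
    C,D=ray(s,uv); return C+D*((z-C[2])/D[:,2:])
def proj(s,P):
    return cv2.projectPoints(np.atleast_2d(np.array(P,float)),s['rvec'],s['tvec'],np.array([[s['fx'],0,s['cx']],[0,s['fy'],s['cy']],[0,0,1]]),np.array([s['k1'],0,0,0,0.]))[0].reshape(-1,2)
def crop(s,x0,y0,x1,y1,k,name):
    im=s['image'][y0:y1,x0:x1,::-1]; cv2.imwrite(name,cv2.resize(im,None,fx=k,fy=k,interpolation=cv2.INTER_CUBIC))
E
python3 - <<'E'
from h import *
s=snap('top'); crop(s,120,90,320,240,4,'pics/t1.png'); crop(s,300,90,500,240,4,'pics/t2.png'); crop(s,210,200,430,300,3.6,'pics/t3.png')
s=snap('scene'); crop(s,150,120,350,270,4,'pics/s1.png'); crop(s,300,120,480,255,4,'pics/s2.png')
E
```

```text
(no output)
```

View pics/t1.png

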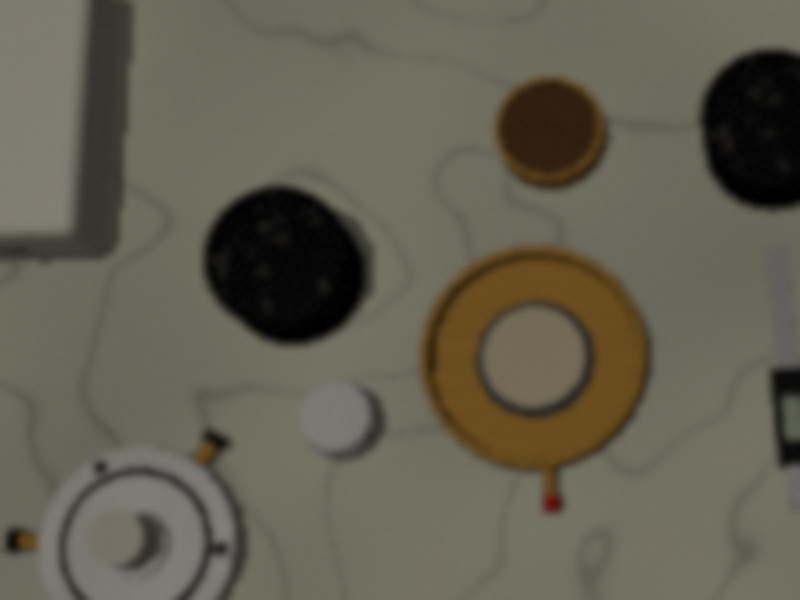

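View pics/t2.png

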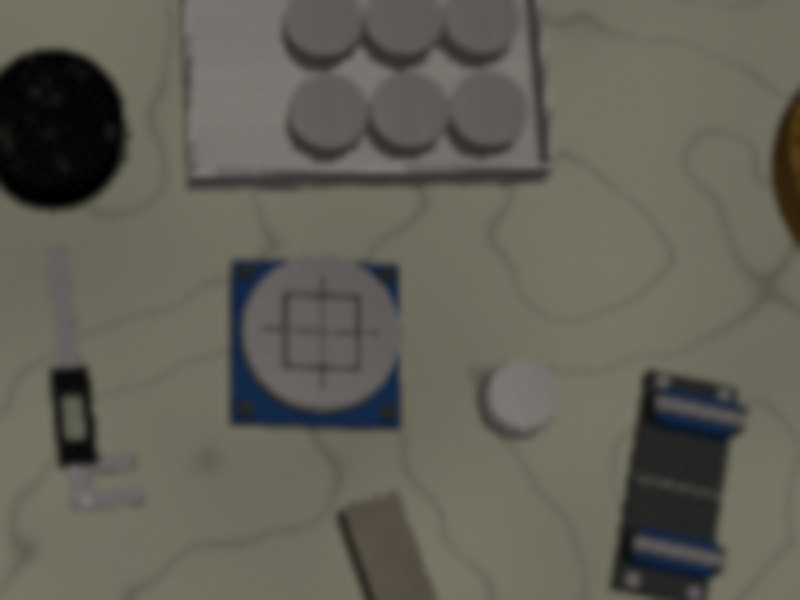

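View pics/t3.png

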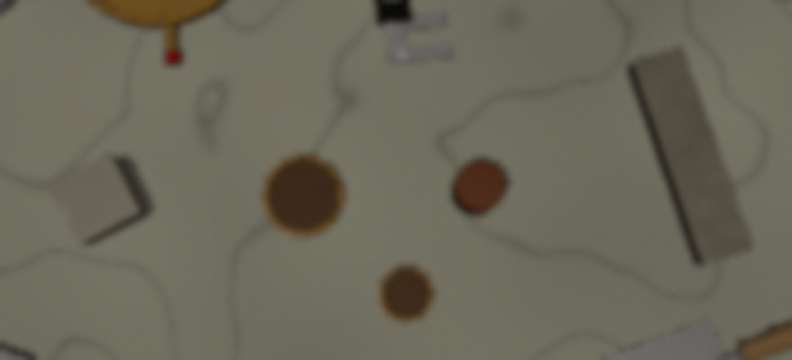

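View pics/s1.png

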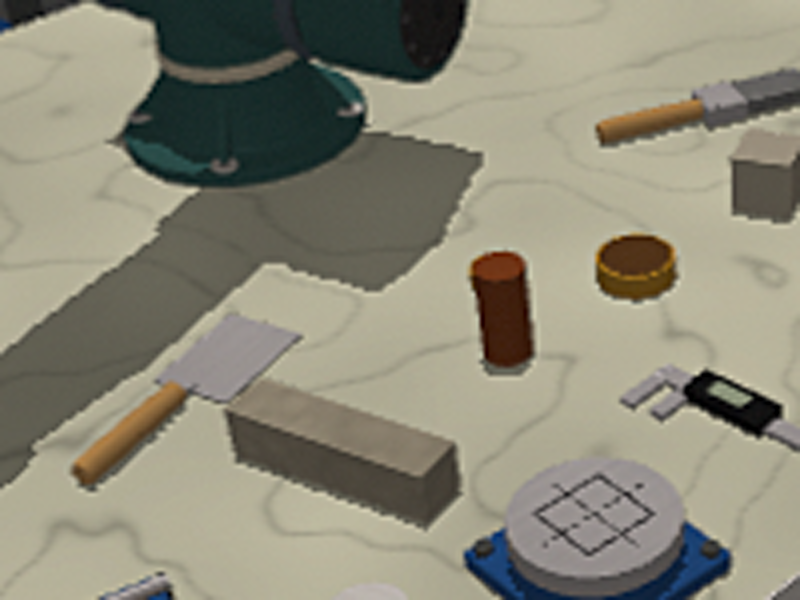

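View pics/s2.png

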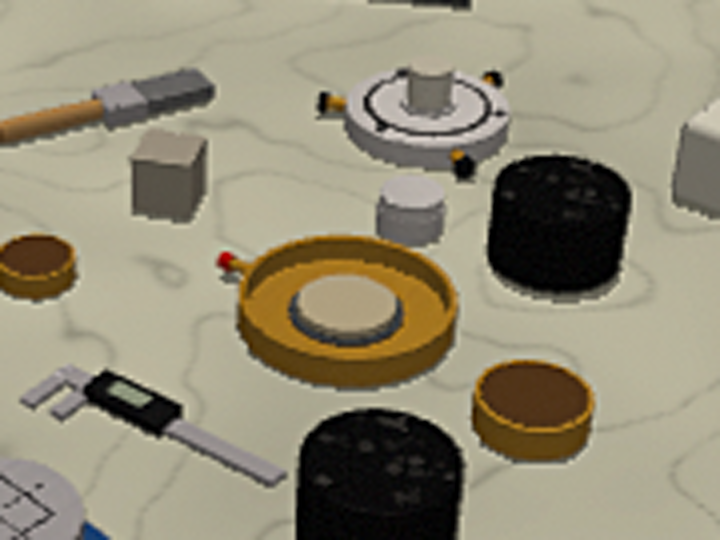

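```bash
cat > seg.py <<'E'
from h import *
def hsv(s): return cv2.cvtColor(s['image'],cv2.COLOR_RGB2HSV)
def blobs(m,amin=20):
    n,l,st,c=cv2.connectedComponentsWithStats(m.astype(np.uint8)); return [(st[i].tolist(),c[i].round(1).tolist()) for i in range(1,n) if st[i][4]>=amin]
E
python3 - <<'E'
from seg import *
for n in('top','scene'):
    s=snap(n); print(n,'cam',(-s['R'].T@s['tvec']).round(3)); h=hsv(s)
    for nm,uv in dict(ring=(294,254),rim=(284,254),clay=(343,252),cube=(236,255),prism=(402,245),table=(360,280),cellb=(235,190),stone=(253,179),plat=(385,180),ped=(152,225),pedpl=(170,240)).items():
        if n=='top': print(nm,h[uv[1],uv[0]])
    m=(h[...,1]>120)&(h[...,0]<25)&(h[...,2]>30)
    m[:, :] &= True
    print(blobs(m,15))
E
```

```text
top cam [0.346 0.004 1.243]
ring [ 15 143  59]
rim [ 17 146  82]
clay [ 10 169  77]
cube [ 21  46 106]
prism [19 52 83]
table [ 26  37 110]
cellb [ 18 179 107]
stone [ 20  62 115]
plat [12 13 96]
ped [ 22  39 118]
pedpl [ 15  17 123]
[([494, 97, 68, 69, 1768], [516.9, 140.8]), ([244, 110, 27, 27, 563], [257.1, 122.6]), ([225, 152, 57, 66, 1826], [253.2, 179.5]), ([169, 200, 6, 6, 22], [171.4, 202.4]), ([124, 223, 5, 4, 17], [125.7, 224.6]), ([284, 244, 21, 21, 359], [293.8, 253.9]), ([336, 245, 14, 14, 146], [342.6, 251.4]), ([164, 249, 5, 6, 20], [166.0, 251.5]), ([316, 275, 14, 13, 144], [322.4, 281.2]), ([416, 284, 33, 16, 170], [432.5, 291.1]), ([217, 305, 33, 16, 177], [233.1, 313.0])]
scene cam [ 1.28  -0.708  0.776]
[([508, 0, 132, 34, 2265], [598.3, 12.3]), ([92, 43, 33, 95, 248], [108.3, 89.9]), ([552, 46, 81, 66, 3449], [593.5, 78.0]), ([481, 81, 7, 10, 54], [483.7, 85.7]), ([78, 83, 13, 11, 109], [84.2, 88.1]), ([489, 83, 8, 11, 62], [492.3, 88.0]), ([627, 85, 13, 21, 111], [634.0, 93.5]), ([76, 131, 7, 7, 23], [79.7, 133.8]), ([36, 136, 24, 18, 69], [46.5, 144.7]), ([299, 145, 27, 11, 132], [311.7, 149.8]), ([381, 144, 5, 4, 17], [383.2, 145.2]), ([588, 144, 15, 33, 96], [595.4, 158.9]), ([602, 147, 17, 21, 127], [610.2, 154.7]), ([299, 178, 20, 17, 270], [308.5, 186.1]), ([354, 179, 60, 38, 1323], [385.7, 196.9]), ([267, 183, 16, 29, 340], [275.2, 196.5]), ([418, 210, 31, 25, 629], [432.6, 222.0]), ([169, 216, 27, 25, 211], [181.5, 227.9]), ([183, 354, 35, 46, 689], [203.1, 385.2])]
```

Run:
```python
from seg import *
t=snap('top'); sc=snap('scene'); h=hsv(t)
def circ(mask,xy,z,nm):
    n,l=cv2.connectedComponents(mask.astype(np.uint8)); 
    k=l[xy[1],xy[0]]; 
    cs=cv2.findContours((l==k).astype(np.uint8),cv2.RETR_EXTERNAL,cv2.CHAIN_APPROX_NONE)[0]; c=max(cs,key=len)[:,0]
    P=cast(t,c,z)[:,:2].astype(np.float32); (x,y),r=cv2.minEnclosingCircle(P*1000); M=P.mean(0)
    e=cv2.fitEllipse(P*1000)
    print(nm,'enc',round(x),round(y),'d',round(2*r),'ell',np.round(e[0],1),np.round(e[1],1),'scene',proj(sc,[x/1e3,y/1e3,z]).round(1))
m=(h[...,1]>90)&(h[...,0]<25)&(h[...,2]>30)
circ(m,(257,122),.02,'big'); circ(m,(294,254),.015,'mid'); circ(m,(322,281),.015,'small')
circ(m,(343,251),.06,'clay'); circ(m,(235,190),.02,'cell')
m=((h[...,2]>100)&(h[...,1]<85)); circ(m,(253,179),.018,'stone')
m=(h[...,2]<45); circ(m,(313,122),.05,'pA');circ(m,(190,156),.05,'pB')
crop(t,120,190,190,260,8,'pics/ped.png'); crop(t,340,140,500,260,5,'pics/pj.png'); crop(t,215,225,265,275,10,'pics/cu.png'); crop(t,370,200,430,285,7,'pics/pr.png')
crop(sc,360,120,440,180,8,'pics/sped.png')
```

```text
big enc 801 168 d 84 ell [801.7 166.8] [76.3 83.2] scene [[431.4 219.1]]
mid enc 425 65 d 61 ell [424.5  65.3] [58.9 59.3] scene [[307.7 184.5]]
small enc 350 -10 d 41 ell [349.6 -10.9] [37.  38.8] scene [[273.  185.6]]
clay enc 426 -65 d 40 ell [425.8 -65.4] [33.7 38.9] scene [[274.1 190.3]]
cell enc 621 174 d 191 ell [631.8 176.5] [153.9 173.8] scene [[380.6 192.7]]
stone enc 636 177 d 68 ell [636.  177.2] [64.6 65.6] scene [[385.2 194.8]]
pA enc 788 6 d 115 ell [788.7   6.3] [ 97.1 114.6] scene [[391.6 237. ]]
pB enc 697 346 d 118 ell [697.1 345.8] [ 98.4 117.7] scene [[436.4 170.1]]
```

View pics/ped.png

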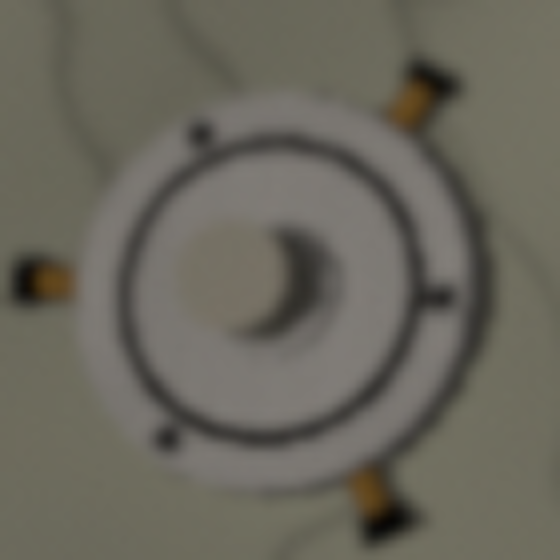

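View pics/pj.png

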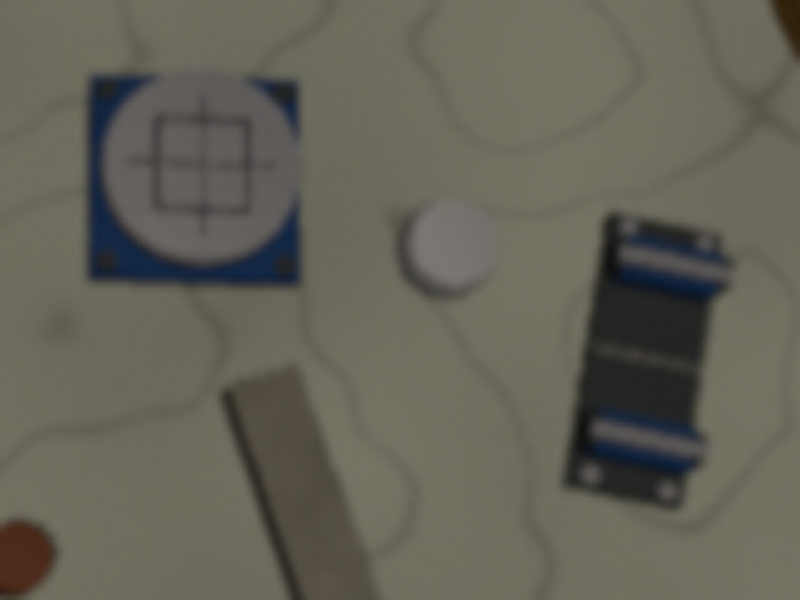

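View pics/cu.png

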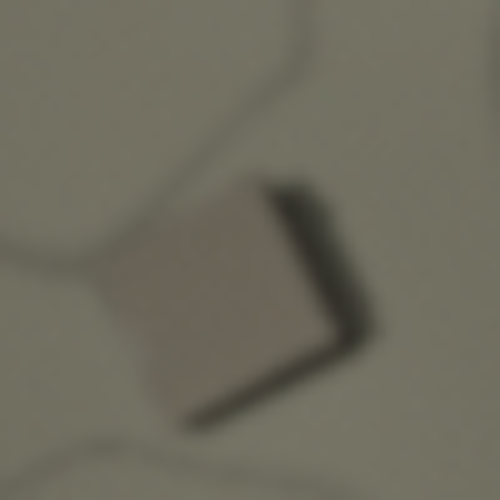

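View pics/pr.png

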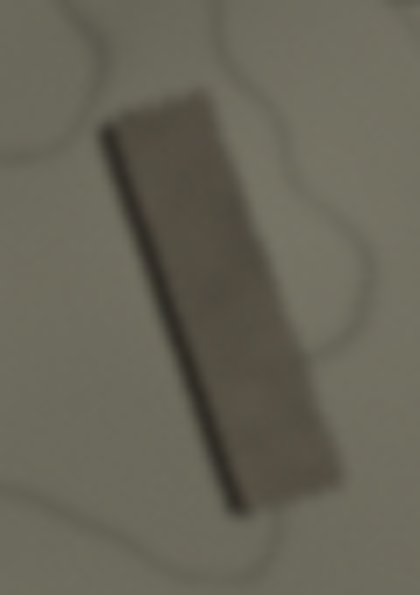

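View pics/sped.png

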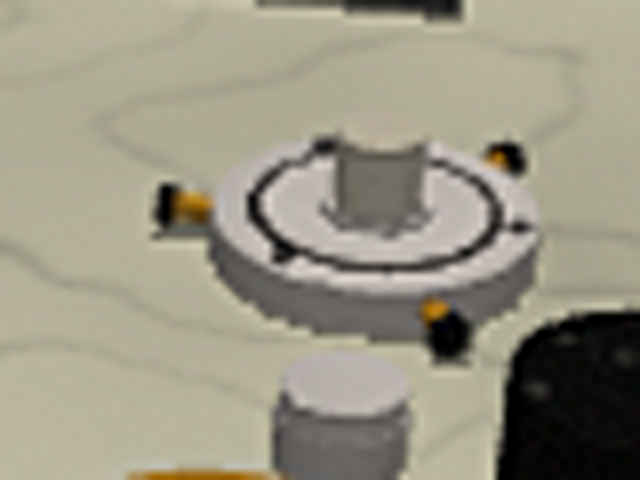

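Run:
```python
from seg import *
t=snap('top'); sc=snap('scene')
def pk(c,off,k): return (np.array(c,float)+.5)/k-.5+off
def show(n,p,z):
    P=cast(t,p,z); print(n,(P*1000).round(0)[:,:2].tolist(),'->',(P.mean(0)*1000).round(1)[:2],'sc',proj(sc,P).round(1).tolist()); return P
show('pedtop',pk([(230,278)],(120,190),8),.06); show('pedplate',pk([(271,290)],(120,190),8),.022)
show('platcross',pk([(202,162)],(340,140),5),.045)
P=show('platsq',pk([(155,118),(250,118),(250,211),(155,211)],(340,140),5),.045);
show('base',pk([(92,76),(299,80),(299,284),(90,280)],(340,140),5),.01)
P=show('jigroll',pk([(620,253),(730,274),(592,430),(703,450)],(340,140),5),.042)
d=P[:2].mean(0)-P[2:].mean(0); print('jig dir',np.arctan2(d[1],d[0]),np.linalg.norm(d)); show('jigmid',pk([(648,357)],(340,140),5),.012)
show('jigbase',pk([(608,212),(720,234),(682,508),(565,486)],(340,140),5),.012)
P=show('prism',pk([(113,122),(207,90),(343,483),(245,515)],(370,200),7),.04); d=P[0]+P[1]-P[2]-P[3]; print(np.arctan2(d[1],d[0]),np.linalg.norm(d)/2)
P=show('cube',pk([(110,268),(250,180),(335,340),(185,425)],(215,225),10),.05); 
for a,b in((0,1),(1,2),(2,3),(3,0)): e=P[b]-P[a]; print(np.arctan2(e[1],e[0]).round(3),np.linalg.norm(e).round(4))
show('cubebot',pk([(305,185),(370,335),(195,432)],(215,225),10),.0)
show('claytop',[(342.9,251.0)],.076)
# calibration offset: clay top in scene, ring centre
h=hsv(sc)
crop(sc,255,170,345,220,8,'pics/sr.png')
crop(sc,205,200,275,255,8,'pics/sp.png')
```

```text
pedtop [[506.0, 452.0]] -> [506.5 452.2] sc [[406.0, 135.5]]
pedplate [[507.0, 452.0]] -> [507.2 451.9] sc [[405.3, 145.6]]
platcross [[641.0, -176.0]] -> [ 641.3 -175.6] sc [[297.6, 247.7]]
platsq [[667.0, -151.0], [666.0, -203.0], [613.0, -201.0], [614.0, -148.0]] -> [ 640.  -175.8] sc [[312.2, 247.4], [296.1, 258.1], [282.3, 247.5], [298.2, 237.5]]
base [[702.0, -120.0], [697.0, -239.0], [579.0, -232.0], [583.0, -115.0]] -> [ 640.1 -176.5] sc [[331.3, 258.4], [294.9, 283.0], [264.8, 258.0], [300.3, 236.4]]
jigroll [[586.0, -405.0], [573.0, -465.0], [489.0, -381.0], [476.0, -442.0]] -> [ 531.2 -423.2] sc [[205.2, 288.2], [177.8, 300.5], [190.5, 262.2], [164.8, 273.0]]
jig dir -0.23903719386620728 0.09997792309907963
jigmid [[533.0, -426.0]] -> [ 532.6 -425.9] sc [[186.5, 290.6]]
jigbase [[616.0, -410.0], [602.0, -474.0], [448.0, -438.0], [462.0, -373.0]] -> [ 531.9 -423.8] sc [[213.1, 305.8], [184.6, 319.1], [162.9, 275.5], [189.7, 264.3]]
prism [[517.0, -186.0], [529.0, -223.0], [377.0, -267.0], [366.0, -229.0]] -> [ 446.9 -226.3] sc [[262.2, 229.4], [253.7, 238.3], [205.0, 221.2], [214.6, 213.1]]
0.27927793745113094 0.15775442711370394
cube [[432.0, 244.0], [455.0, 207.0], [412.0, 184.0], [390.0, 224.0]] -> [422.3 215. ] sc [[348.7, 153.6], [346.2, 160.4], [331.4, 158.5], [335.0, 151.7]]
-1.021 0.0434
-2.648 0.0484
2.071 0.045
0.458 0.0464
cubebot [[458.0, 201.0], [416.0, 182.0], [390.0, 230.0]] -> [421.3 204.4] sc [[345.4, 174.9], [332.1, 172.6], [336.5, 164.1]]
claytop [[425.0, -65.0]] -> [425.3 -65. ] sc [[273.6, 185.5]]
```

View pics/sr.png

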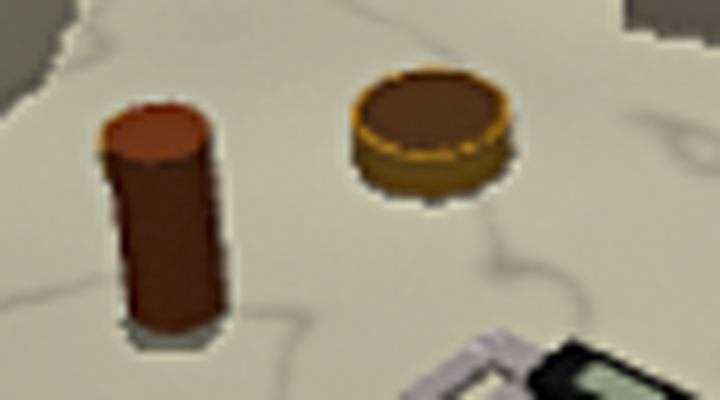

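View pics/sp.png

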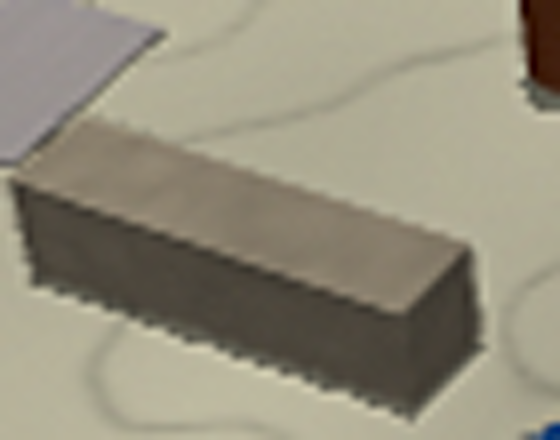

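Ring candidates (top view): (257,122) is about 80 mm across, (294,254) about 61 mm and (322,281) about 39 mm. The middle one at (294,254), which is (308,186) in the scene view, matches 62 mm, and the enlarged crops confirm it. The 160 mm prism bar is at (402,245), the clay at (343,251) and the cube at (236,255). The jig is at (469,212), and the two views agree to about 1 px.

```bash
cat >> h.py <<'E'
def go(*targets):
    o=robot.get_obs(); p=o['tool_pos']; r,pi,y=o['ee_rot']
    from scipy.spatial.transform import Rotation as Ro
    M=Ro.from_euler('xyz',o['ee_rot']).as_matrix()
    print('t',round(o['time'],2),'tcp',(p*1000).round(1),'yaw',round(y,3),'w',round(o['width']*1000,1),'F',o['wrist_force'].round(1),'q',o['joint_positions'].round(2))
    for (X,Y,Z,W) in targets:
        d=M.T@(np.array([X,Y,Z])-p*1000); print((X,Y,Z,W),'-> delta',d.round(1),'yaw',round(-(W-y),3))
E
python3 - <<'E'
from h import *
go((447,-226,150,-1.292),(447,-226,40,-1.292),(447,-226,6,-1.292))
sc=snap('scene'); crop(sc,320,140,370,185,12,'pics/scu.png')
crop(sc,150,250,225,330,8,'pics/sj.png')
E
```

```text
t 0.5 tcp [ 230.7 -499.3  169.6] yaw -1.138 w 94.3 F [0.2 0.5 0.3] q [-1.24  0.09  1.37 -0.    1.68 -0.1 ]
(447, -226, 150, -1.292) -> delta [-157.4   19.6  311. ] yaw 0.154
(447, -226, 40, -1.292) -> delta [-157.4  129.6  311. ] yaw 0.154
(447, -226, 6, -1.292) -> delta [-157.4  163.6  311. ] yaw 0.154
```

View pics/scu.png

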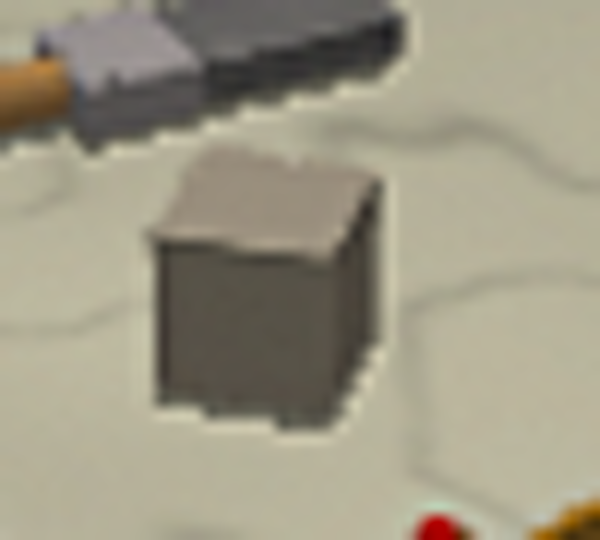

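View pics/sj.png

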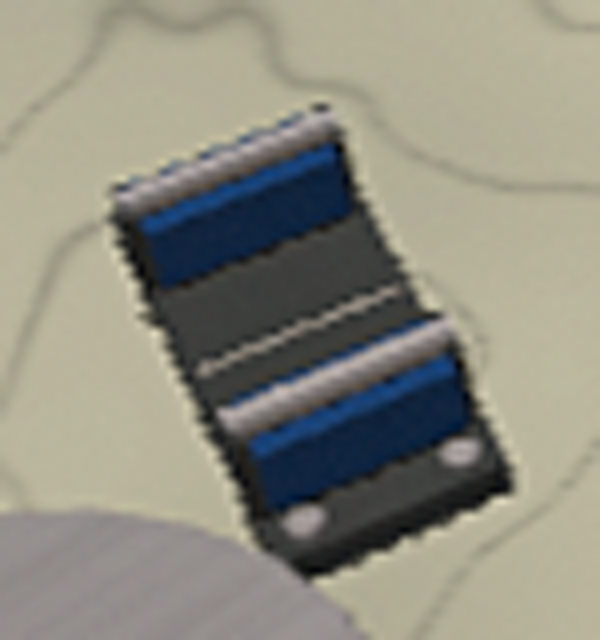

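```bash
python3 - <<'E'
from h import *
sc=snap('scene')
c=(np.array([(155,237),(205,152),(380,180),(332,252)])+.5)/12-.5+[320,140]
P=cast(sc,c,.05); print((P*1000).round(1)[:,:2].tolist(),(P.mean(0)*1000).round(1))
for a,b in((0,1),(1,2),(2,3),(3,0)): e=P[b]-P[a]; print(np.arctan2(e[1],e[0]).round(3),np.linalg.norm(e).round(4))
print(cast(sc,[(308.4,183.6)],.02)*1000,cast(sc,[(274,186)],.076)*1000,cast(sc,[(184.7,282.4)],.042)*1000)
pr=[(263.3,230.2),(255.2,239),(206.4,222.1),(215.2,214.6)]; P=cast(sc,pr,.04)*1000; print(P.mean(0)); d=P[0]+P[1]-P[2]-P[3]; print(np.arctan2(d[1],d[0]))
E
python3 -m handwheel '[{"delta_pos":[-13,5,26],"yaw":0.02},{"delta_pos":[-33,10,65],"yaw":0.04},{"delta_pos":[-53,12,105],"yaw":0.06},{"delta_pos":[-73,14,145],"yaw":0.08},{"delta_pos":[-93,16,185],"yaw":0.1},{"delta_pos":[-113,18,224],"yaw":0.12},{"delta_pos":[-133,20,263],"yaw":0.14},{"delta_pos":[-148,20,292],"yaw":0.154},{"delta_pos":[-157,20,311],"yaw":0.154},{"delta_pos":[-157,20,311],"yaw":0.154},{"delta_pos":[-157,20,311],"yaw":0.154}]' 0
```

```text
[[417.8, 183.2], [396.7, 225.2], [442.1, 245.4], [457.9, 208.6]] [428.6 215.6  50. ]
2.038 0.047
0.419 0.0497
-1.165 0.04
-2.576 0.0475
[[428.08981893  65.10034276  20.        ]] [[428.09315346 -65.6890738   76.        ]] [[ 536.86242036 -426.22697029   42.        ]]
[ 452.61766875 -226.67692956   40.        ]
0.2934301682675821
time: 1.7
tool_pos: [0.4471, -0.2264, 0.1496]
ee_rot: [-1.571, -0.001, -1.291]
wrist_force: [-0.2, -0.2, -0.6]
width: 0.094
```

```bash
python3 -m handwheel '[{"delta_pos":[0,30,2],"yaw":0},{"delta_pos":[0,60,2],"yaw":0},{"delta_pos":[0,90,2],"yaw":0},{"delta_pos":[0,115,2],"yaw":0},{"delta_pos":[0,133,2],"yaw":0},{"delta_pos":[0,143,2],"yaw":0},{"delta_pos":[0,143,2],"yaw":0},{"delta_pos":[0,143,2],"yaw":0}]' 0
python3 - <<'E'
from h import *
go()
t=snap('top'); crop(t,350,180,470,300,5,'pics/g1.png');s=snap('scene'); crop(s,180,150,300,260,5,'pics/g2.png')
E
```

```text
time: 2.5
tool_pos: [0.4493, -0.2267, 0.0074]
ee_rot: [-1.57, -0.001, -1.293]
wrist_force: [-0.1, -0.9, -0.2]
width: 0.0941
t 2.5 tcp [ 449.3 -226.7    7.4] yaw -1.293 w 94.1 F [-0.1 -0.9 -0.2] q [-0.58  0.07  1.71 -0.    1.35  0.71]
```

View pics/g2.png

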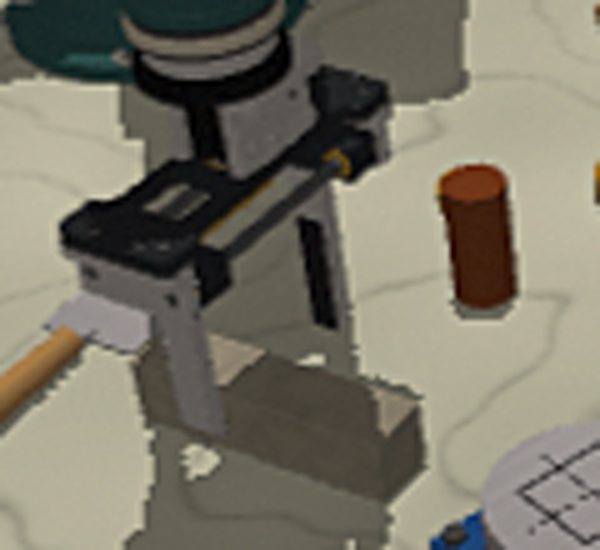

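Run:
```python
from h import *
s=snap('scene'); t=snap('top')
a=np.array([449.3,-226.7,7.4]); d=np.array([np.cos(-1.293),np.sin(-1.293),0])
for k in(-53,53): p=(a+k*d)/1000; print(k,((proj(s,p)-[180,150])*5).round(0),((proj(t,p)-[350,180])*5).round())
```

```text
-53 [[337. 371.]] [[158. 342.]]
53 [[214. 485.]] [[339. 285.]]
```

View pics/g1.png

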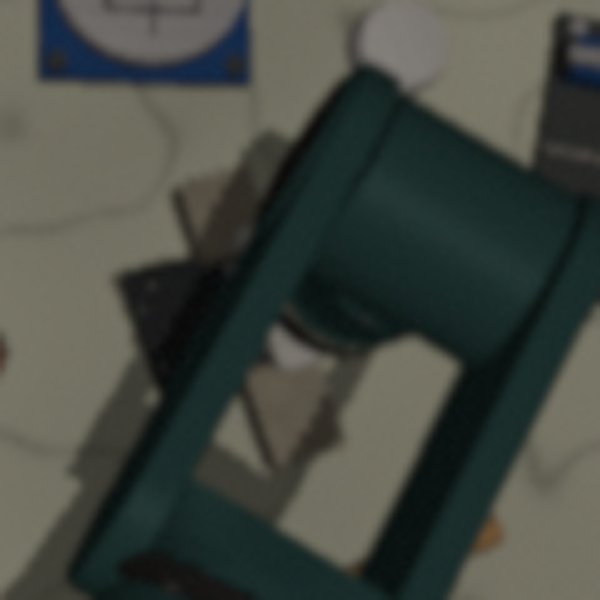

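Run:
```python
from h import *
s=snap('scene')
a=np.array([230.5,-498.7,168.4]); y=-1.138; d=np.array([np.cos(y),np.sin(y),0])
for z in (0,20,30,40):
  for k in(-53,53): p=(a+k*d+[0,0,z])/1000; print(z,k,proj(s,p).round(1))
im=cv2.imread('pics/scene0.png')[110:210,0:130]; cv2.imwrite('pics/f0.png',cv2.resize(im,None,fx=6,fy=6,interpolation=cv2.INTER_CUBIC))
a=np.array([449.3,-226.7,7.4]); d=np.array([np.cos(-1.293),np.sin(-1.293),0])
for z in(20,30,40):
 for k in(-53,53): p=(a+k*d+[0,0,z])/1000; print(z,k,((proj(s,p)-[180,150])*5).round(0))
```

```text
0 -53 [[ 93.7 185.9]]
0 53 [[ 60.  210.4]]
20 -53 [[ 91.  179.1]]
20 53 [[ 56.7 203.3]]
30 -53 [[ 89.7 175.6]]
30 53 [[ 55.1 199.7]]
40 -53 [[ 88.3 172.1]]
40 53 [[ 53.4 196.1]]
20 -53 [[332. 342.]]
20 53 [[208. 456.]]
30 -53 [[330. 327.]]
30 53 [[205. 441.]]
40 -53 [[327. 313.]]
40 53 [[202. 426.]]
```

View pics/f0.png

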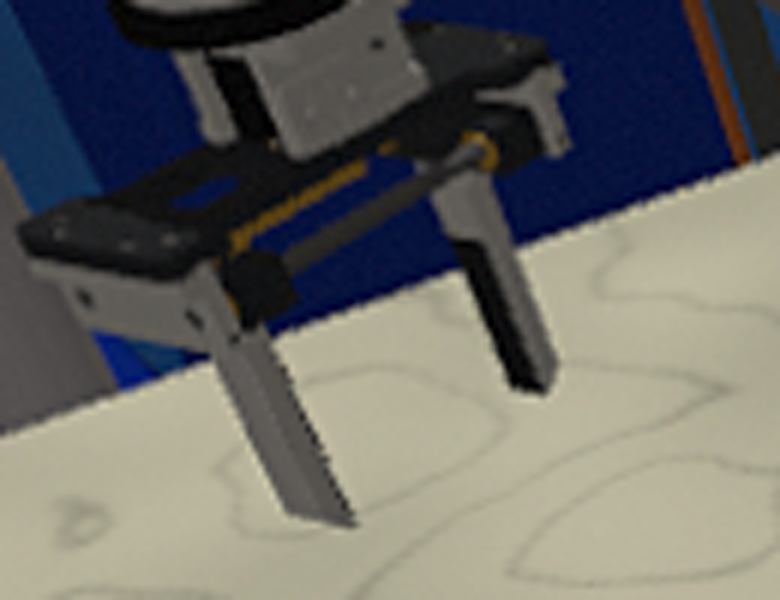

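Run:
```python
from h import *
t=snap('top')
im=cv2.imread('pics/top0.png')[280:380,490:630]; cv2.imwrite('pics/f1.png',cv2.resize(im,None,fx=5.5,fy=5.5,interpolation=cv2.INTER_CUBIC)*1)
a=np.array([230.5,-498.7,168.4]); y=-1.138; d=np.array([np.cos(y),np.sin(y),0])
for z in (0,35,):
  for k in(-53,53): p=(a+k*d+[0,0,z])/1000; print(z,k,((proj(t,p)-[490,280])*5.5).round(1))
```

```text
0 -53 [[121.2 312.9]]
0 53 [[328.1 197.3]]
35 -53 [[156.9 322.5]]
35 53 [[369.8 202.8]]
```

View pics/f1.png

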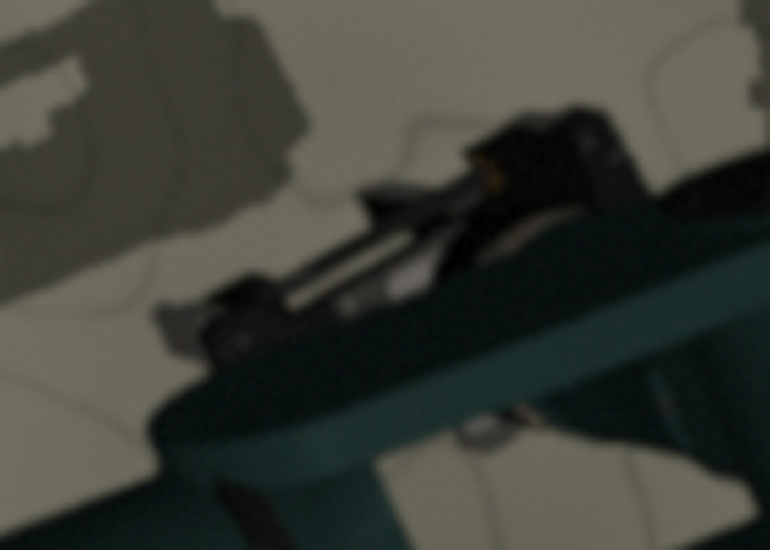

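The fingertips in both views sit about 35 mm above where the reported TCP says they are. In the scene crop the tips are at (53,197) and (88,175), and the top view agrees. I'll descend gently and check.

```bash
python3 -m handwheel '[{"delta_pos":[0,6,0],"yaw":0},{"delta_pos":[0,12,0],"yaw":0},{"delta_pos":[0,18,0],"yaw":0},{"delta_pos":[0,22,0],"yaw":0},{"delta_pos":[0,22,0],"yaw":0}]' 0
python3 - <<'E'
from h import *
go()
s=snap('scene'); crop(s,180,150,300,260,6,'pics/g3.png')
E
```

```text
time: 3.3
tool_pos: [0.4483, -0.2253, -0.0166]
ee_rot: [-1.572, 0.002, -1.292]
wrist_force: [-0.2, 0.2, 0.3]
width: 0.0941
t 3.3 tcp [ 448.3 -225.3  -16.6] yaw -1.292 w 94.1 F [-0.2  0.2  0.3] q [-0.58  0.1   1.74 -0.    1.3   0.71]
```

View pics/g3.png

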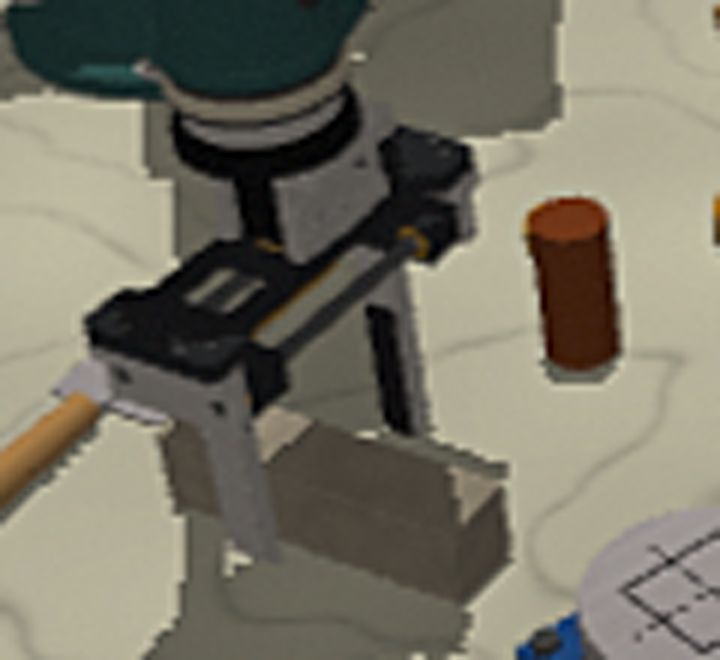

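Run:
```python
from h import *
s=snap('scene')
d=np.array([np.cos(-1.292),np.sin(-1.292),0])
for z in(5,10,15,20,25):
 for k in(-53,53): p=(np.array([448.3,-225.3,z])+k*d)/1000; print(z,k,((proj(s,p)-[180,150])*6).round(0))
```

```text
5 -53 [[406. 446.]]
5 53 [[259. 584.]]
10 -53 [[404. 438.]]
10 53 [[257. 575.]]
15 -53 [[403. 429.]]
15 53 [[256. 566.]]
20 -53 [[402. 421.]]
20 53 [[254. 558.]]
25 -53 [[400. 412.]]
25 53 [[252. 549.]]
```

```bash
python3 -m handwheel '[{"delta_pos":[0,5,0],"yaw":0},{"delta_pos":[0,9,0],"yaw":0},{"delta_pos":[0,9,0],"yaw":0}]' 0
python3 -m handwheel '[{"delta_pos":[0,0,0],"yaw":0},{"delta_pos":[0,0,0],"yaw":0},{"delta_pos":[0,0,0],"yaw":0},{"delta_pos":[0,0,0],"yaw":0},{"delta_pos":[0,0,0],"yaw":0},{"delta_pos":[0,0,0],"yaw":0},{"delta_pos":[0,0,0],"yaw":0},{"delta_pos":[0,0,0],"yaw":0}]' 255
python3 - <<'E'
from h import *
go()
s=snap('scene'); crop(s,180,150,300,260,6,'pics/g4.png')
E
```

```text
time: 3.7
tool_pos: [0.4485, -0.2255, -0.0252]
ee_rot: [-1.572, 0.001, -1.292]
wrist_force: [-0.5, -0.4, 0.2]
width: 0.0939
time: 4.5
tool_pos: [0.4492, -0.2261, -0.0244]
ee_rot: [-1.571, -0.001, -1.292]
wrist_force: [-0.6, -0.9, -0.8]
width: 0.0399
t 4.5 tcp [ 449.2 -226.1  -24.4] yaw -1.292 w 39.9 F [-0.6 -0.9 -0.8] q [-0.58  0.11  1.75 -0.    1.29  0.71]
```

View pics/g4.png

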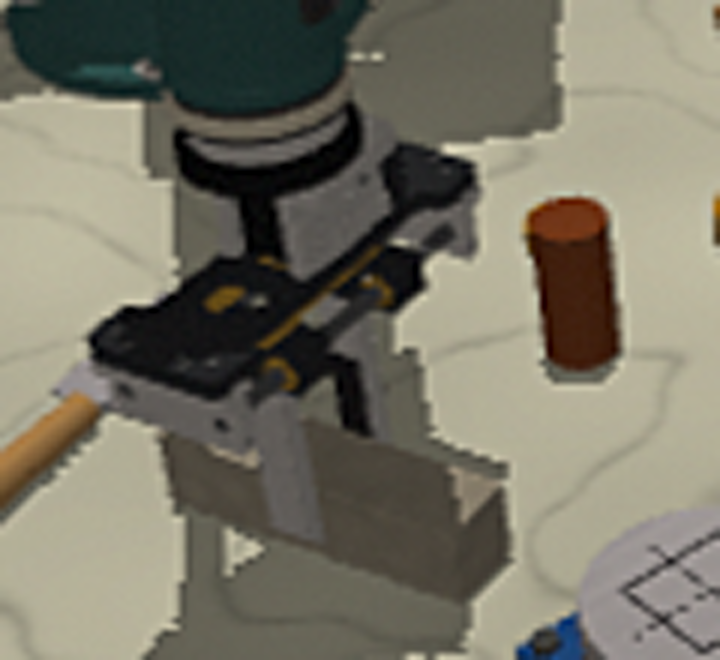

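```bash
python3 -m handwheel '[{"delta_pos":[0,-5,0],"yaw":0},{"delta_pos":[0,-15,0],"yaw":0},{"delta_pos":[0,-35,0],"yaw":0},{"delta_pos":[0,-60,0],"yaw":0},{"delta_pos":[0,-85,0],"yaw":0},{"delta_pos":[0,-105,0],"yaw":0},{"delta_pos":[0,-115,0],"yaw":0},{"delta_pos":[0,-115,0],"yaw":0},{"delta_pos":[0,-115,0],"yaw":0}]'
python3 - <<'E'
from h import *
go((533.7,-424.5,90,-1.81))
E
```

```text
time: 5.45
tool_pos: [0.4484, -0.2254, 0.0896]
ee_rot: [-1.572, 0.001, -1.292]
wrist_force: [-0.4, -0.1, -5.6]
width: 0.0397
t 5.45 tcp [ 448.4 -225.4   89.6] yaw -1.292 w 39.7 F [-0.4 -0.1 -5.6] q [-0.58  0.01  1.61 -0.    1.52  0.71]
(533.7, -424.5, 90, -1.81) -> delta [214.9  -0.7  27.2] yaw 0.518
```

```bash
python3 -m handwheel '[{"delta_pos":[10,0,1],"yaw":0.02},{"delta_pos":[30,0,4],"yaw":0.07},{"delta_pos":[55,0,7],"yaw":0.13},{"delta_pos":[80,0,10],"yaw":0.19},{"delta_pos":[105,0,13],"yaw":0.25},{"delta_pos":[130,0,16],"yaw":0.31},{"delta_pos":[155,0,20],"yaw":0.37},{"delta_pos":[180,0,23],"yaw":0.43},{"delta_pos":[200,0,25],"yaw":0.48},{"delta_pos":[211,0,27],"yaw":0.51},{"delta_pos":[215,0,27],"yaw":0.518},{"delta_pos":[215,0,27],"yaw":0.518}]'
python3 - <<'E'
from h import *
go((533.7,-424.5,30,-1.81),(533.7,-424.5,18,-1.81))
s=snap('scene'); crop(s,120,200,260,340,4.2,'pics/p1.png');s=snap('top'); crop(s,410,150,530,270,5,'pics/p2.png')
E
```

```text
time: 6.65
tool_pos: [0.5335, -0.4253, 0.0885]
ee_rot: [-1.573, 0.001, -1.811]
wrist_force: [-0.0, 0.9, -4.9]
width: 0.0399
t 6.65 tcp [ 533.5 -425.3   88.5] yaw -1.811 w 39.9 F [-0.   0.9 -4.9] q [-0.76  0.41  1.14 -0.    1.6   1.05]
(533.7, -424.5, 30, -1.81) -> delta [-0.8 58.5  0.1] yaw -0.001
(533.7, -424.5, 18, -1.81) -> delta [-0.8 70.5  0.2] yaw -0.001
```

View pics/p1.png

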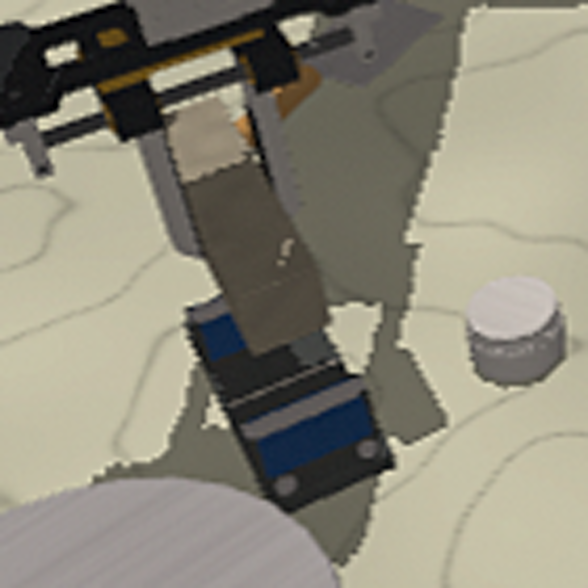

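View pics/p2.png

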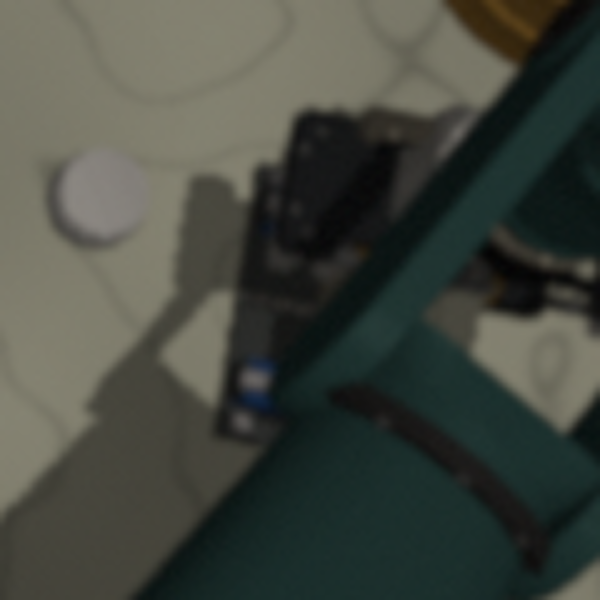

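```bash
python3 -m handwheel '[{"delta_pos":[0,10,0],"yaw":0},{"delta_pos":[0,25,0],"yaw":0},{"delta_pos":[0,40,0],"yaw":0},{"delta_pos":[0,52,0],"yaw":0},{"delta_pos":[0,60,0],"yaw":0},{"delta_pos":[0,64,0],"yaw":0},{"delta_pos":[0,66,0],"yaw":0},{"delta_pos":[0,66,0],"yaw":0}]'
python3 - <<'E'
from h import *
go()
s=snap('scene'); crop(s,120,200,260,340,5,'pics/p3.png')
E
```

```text
time: 7.55
tool_pos: [0.5344, -0.4253, 0.0248]
ee_rot: [-1.57, -0.0, -1.81]
wrist_force: [0.7, 0.3, -5.1]
width: 0.0399
t 7.55 tcp [ 534.4 -425.3   24.8] yaw -1.81 w 39.9 F [ 0.7  0.3 -5.1] q [-0.76  0.44  1.22 -0.    1.48  1.05]
```

View pics/p3.png

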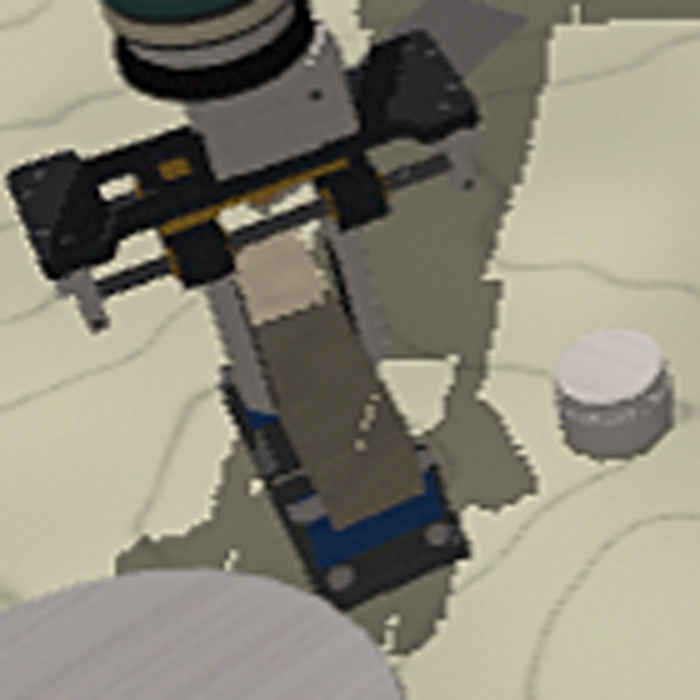

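```bash
python3 -m handwheel '[{"delta_pos":[0,3,0],"yaw":0},{"delta_pos":[0,5,0],"yaw":0},{"delta_pos":[0,5,0],"yaw":0}]'
python3 -m handwheel '[{"delta_pos":[0,1,0],"yaw":0},{"delta_pos":[0,1,0],"yaw":0}]'
python3 -m handwheel '[{"delta_pos":[0,1,0],"yaw":0},{"delta_pos":[0,1,0],"yaw":0}]'
```

```text
time: 7.9
tool_pos: [0.5341, -0.4249, 0.0193]
ee_rot: [-1.571, 0.0, -1.81]
wrist_force: [-0.1, 0.5, -5.2]
width: 0.0397
time: 8.1
tool_pos: [0.5342, -0.425, 0.0185]
ee_rot: [-1.571, 0.0, -1.81]
wrist_force: [0.0, 0.7, -4.6]
width: 0.0398
time: 8.3
tool_pos: [0.5343, -0.4252, 0.0177]
ee_rot: [-1.571, -0.0, -1.81]
wrist_force: [1.4, -0.2, -4.1]
width: 0.0399
```

```bash
python3 -m handwheel '[{"delta_pos":[0,1,0],"yaw":0},{"delta_pos":[0,1,0],"yaw":0}]'
python3 - <<'E'
from h import *
go()
s=snap('scene'); crop(s,120,200,260,340,5,'pics/p4.png')
E
```

```text
time: 8.5
tool_pos: [0.5343, -0.4252, 0.0176]
ee_rot: [-1.57, -0.0, -1.81]
wrist_force: [-1.7, 1.6, 0.7]
width: 0.0397
t 8.5 tcp [ 534.3 -425.2   17.6] yaw -1.81 w 39.7 F [-1.7  1.6  0.7] q [-0.76  0.45  1.23 -0.    1.46  1.05]
```

View pics/p4.png

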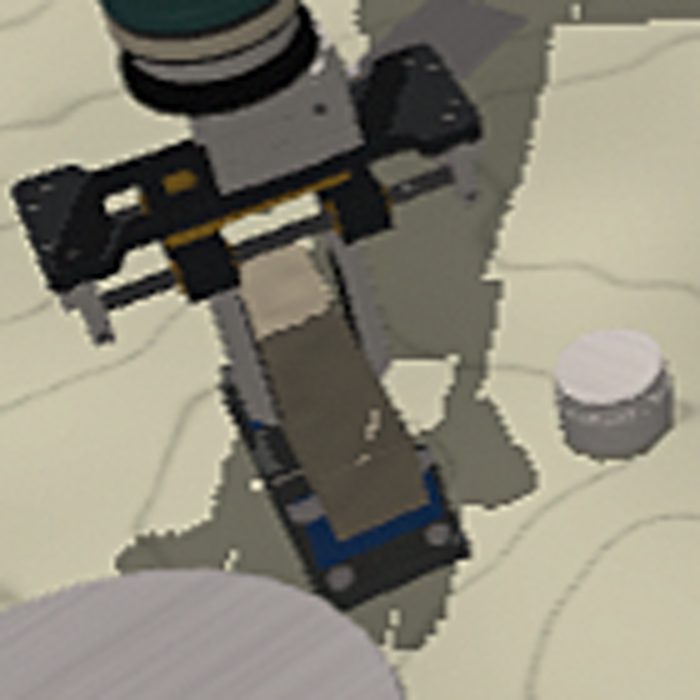

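```bash
python3 -m handwheel '[{"delta_pos":[0,0,0],"yaw":0},{"delta_pos":[0,0,0],"yaw":0},{"delta_pos":[0,0,0],"yaw":0},{"delta_pos":[0,0,0],"yaw":0},{"delta_pos":[0,0,0],"yaw":0},{"delta_pos":[0,0,0],"yaw":0}]' 0
python3 -m handwheel '[{"delta_pos":[0,-10,0],"yaw":0},{"delta_pos":[0,-40,0],"yaw":0},{"delta_pos":[0,-80,0],"yaw":0},{"delta_pos":[0,-110,0],"yaw":0},{"delta_pos":[0,-115,0],"yaw":0},{"delta_pos":[0,-115,0],"yaw":0}]'
python3 - <<'E'
from h import *
go((426.5,-65,130,-1.81),(426.5,-65,130,0),(426.5,-65,130,-.5))
s=snap('scene'); crop(s,120,200,260,340,5,'pics/p5.png')
E
```

```text
time: 9.15
tool_pos: [0.5342, -0.4251, 0.0166]
ee_rot: [-1.571, -0.0, -1.81]
wrist_force: [0.2, 0.3, -0.6]
width: 0.0843
time: 9.75
tool_pos: [0.5348, -0.4257, 0.1334]
ee_rot: [-1.568, -0.002, -1.81]
wrist_force: [1.0, 0.6, -0.5]
width: 0.094
t 9.75 tcp [ 534.8 -425.7  133.4] yaw -1.81 w 94.0 F [ 1.   0.6 -0.5] q [-0.76  0.39  1.07 -0.    1.67  1.05]
(426.5, -65, 130, -1.81) -> delta [-324.7    2.2 -190.7] yaw -0.0
(426.5, -65, 130, 0) -> delta [-324.7    2.2 -190.7] yaw -1.81
(426.5, -65, 130, -0.5) -> delta [-324.7    2.2 -190.7] yaw -1.31
```

View pics/p5.png

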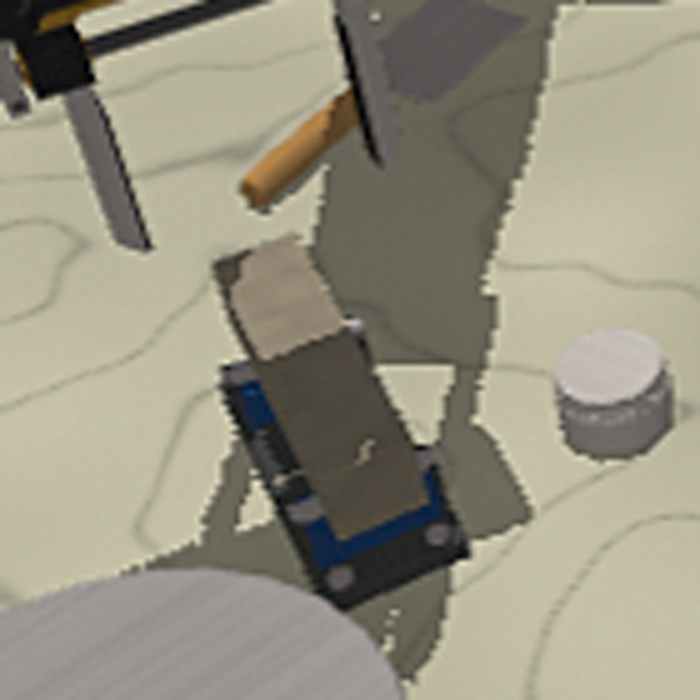

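```bash
python3 -m handwheel '[{"delta_pos":[-16,0,-9],"yaw":-0.05},{"delta_pos":[-48,0,-28],"yaw":-0.13},{"delta_pos":[-85,0,-50],"yaw":-0.22},{"delta_pos":[-122,0,-72],"yaw":-0.31},{"delta_pos":[-159,0,-93],"yaw":-0.4},{"delta_pos":[-196,0,-115],"yaw":-0.49},{"delta_pos":[-233,0,-137],"yaw":-0.58},{"delta_pos":[-270,0,-158],"yaw":-0.67},{"delta_pos":[-300,0,-176],"yaw":-0.75},{"delta_pos":[-318,0,-187],"yaw":-0.8},{"delta_pos":[-325,0,-191],"yaw":-0.81},{"delta_pos":[-325,0,-191],"yaw":-0.81}]'
python3 - <<'E'
from h import *
go((426.5,-65.3,60,-1),(426.5,-65.3,-9,-1))
t=snap('top'); s=snap('scene'); crop(t,410,150,530,270,5,'pics/p6.png'); crop(s,200,100,360,240,5,'pics/c1.png')
E
```

```text
time: 11.0
tool_pos: [0.4246, -0.0633, 0.1299]
ee_rot: [-1.573, 0.002, -0.999]
wrist_force: [0.3, -1.0, 0.2]
width: 0.094
t 11.0 tcp [424.6 -63.3 129.9] yaw -0.999 w 94.0 F [ 0.3 -1.   0.2] q [-0.28 -0.17  1.7  -0.    1.62  0.72]
(426.5, -65.3, 60, -1) -> delta [ 2.8 69.9  0.7] yaw 0.001
(426.5, -65.3, -9, -1) -> delta [  3.  138.9   0.8] yaw 0.001
```

View pics/p6.png

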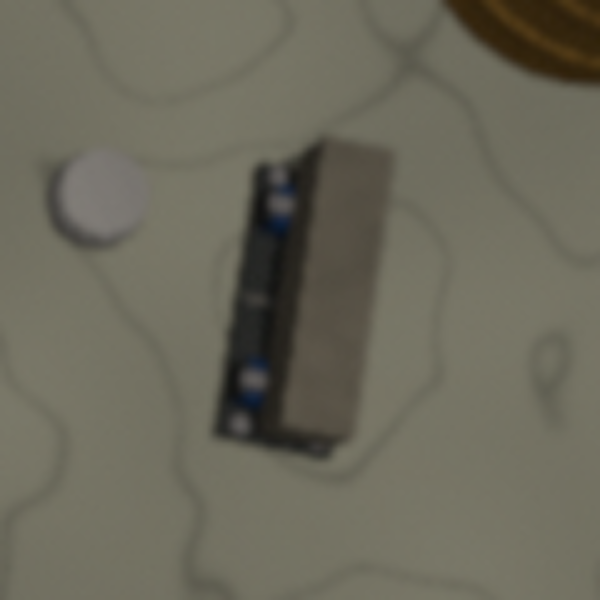

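View pics/c1.png

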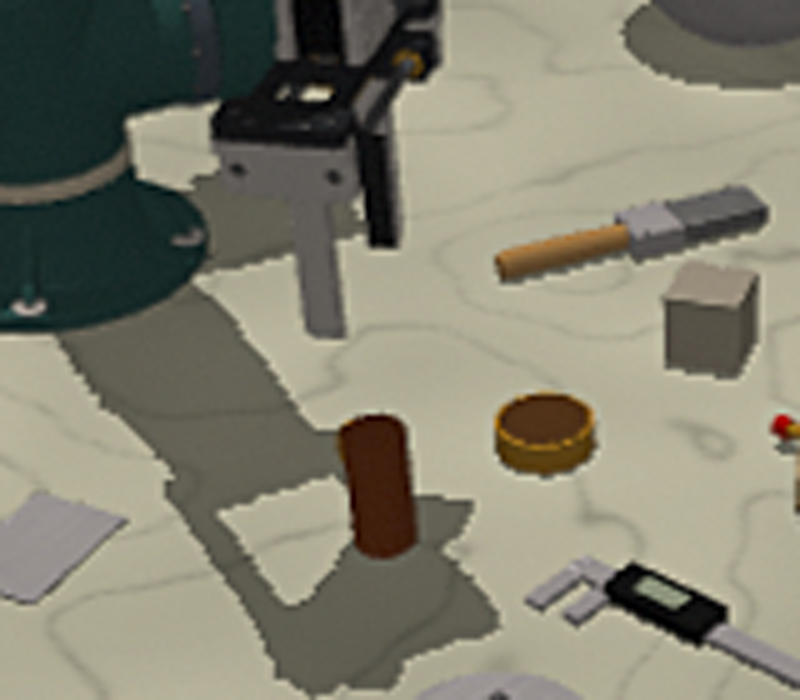

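```bash
python3 - <<'E'
from h import *
t=snap('top')
c=(np.array([(325,138),(393,152),(350,443),(282,430)])+.5)/5-.5+[410,150]
P=cast(t,c,.082)*1000; print(P.round(0)[:,:2].tolist(),P.mean(0)); d=P[0]+P[1]-P[2]-P[3]; print(np.arctan2(d[1],d[0]),np.linalg.norm(d)/2)
E
python3 -m handwheel '[{"delta_pos":[2,20,1],"yaw":0},{"delta_pos":[2,50,1],"yaw":0},{"delta_pos":[2,80,1],"yaw":0},{"delta_pos":[2,105,1],"yaw":0},{"delta_pos":[2,125,1],"yaw":0},{"delta_pos":[2,135,1],"yaw":0},{"delta_pos":[2,138,1],"yaw":0},{"delta_pos":[2,138,1],"yaw":0}]'
python3 - <<'E'
from h import *
go()
s=snap('scene'); crop(s,200,100,360,240,5,'pics/c2.png')
E
```

```text
[[613.0, -424.0], [605.0, -461.0], [450.0, -423.0], [457.0, -388.0]] [ 531.22842742 -423.85628891   82.        ]
-0.23356300578081718 159.87815226438528
time: 11.95
tool_pos: [0.4279, -0.0658, -0.0063]
ee_rot: [-1.571, -0.0, -1.001]
wrist_force: [-0.2, 0.2, 0.0]
width: 0.0938
t 11.95 tcp [427.9 -65.8  -6.3] yaw -1.001 w 93.8 F [-0.2  0.2  0. ] q [-0.28 -0.07  1.89 -0.    1.32  0.72]
```

View pics/c2.png

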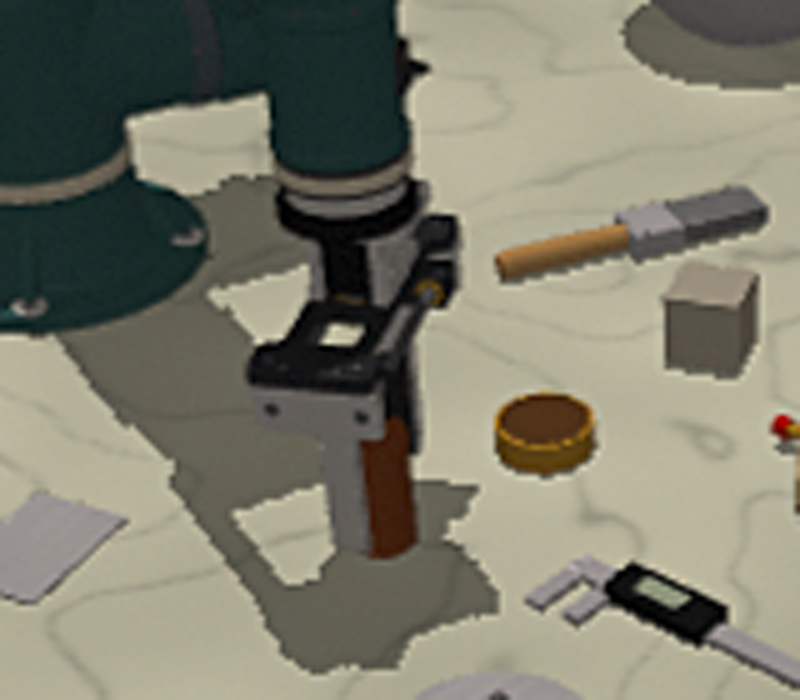

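```bash
python3 -m handwheel '[{"delta_pos":[0,0,0],"yaw":0},{"delta_pos":[0,0,0],"yaw":0},{"delta_pos":[0,0,0],"yaw":0},{"delta_pos":[0,0,0],"yaw":0},{"delta_pos":[0,0,0],"yaw":0},{"delta_pos":[0,0,0],"yaw":0},{"delta_pos":[0,0,0],"yaw":0},{"delta_pos":[0,0,0],"yaw":0}]' 255
python3 -m handwheel '[{"delta_pos":[0,-5,0],"yaw":0},{"delta_pos":[0,-15,0],"yaw":0},{"delta_pos":[0,-35,0],"yaw":0},{"delta_pos":[0,-60,0],"yaw":0},{"delta_pos":[0,-85,0],"yaw":0},{"delta_pos":[0,-110,0],"yaw":0},{"delta_pos":[0,-130,0],"yaw":0},{"delta_pos":[0,-140,0],"yaw":0},{"delta_pos":[0,-140,0],"yaw":0}]'
python3 - <<'E'
from h import *
go((508,452,134,-1.0))
s=snap('scene'); print((cast(s,[(406.3,136.3)],.06)*1000).round(1)); crop(s,200,40,400,200,4,'pics/c3.png')
E
```

```text
time: 12.8
tool_pos: [0.4274, -0.0651, -0.0065]
ee_rot: [-1.571, 0.0, -1.0]
wrist_force: [-0.3, 0.5, 0.7]
width: 0.0377
time: 13.7
tool_pos: [0.4286, -0.0655, 0.1355]
ee_rot: [-1.568, -0.003, -1.0]
wrist_force: [0.4, 0.1, -2.0]
width: 0.0379
t 13.7 tcp [428.6 -65.5 135.5] yaw -1.0 w 37.9 F [ 0.4  0.1 -2. ] q [-0.28 -0.17  1.69 -0.    1.62  0.72]
(508, 452, 134, -1.0) -> delta [-392.6    1.2  346.4] yaw -0.0
[[510.4 448.3  60. ]]
```

View pics/c3.png

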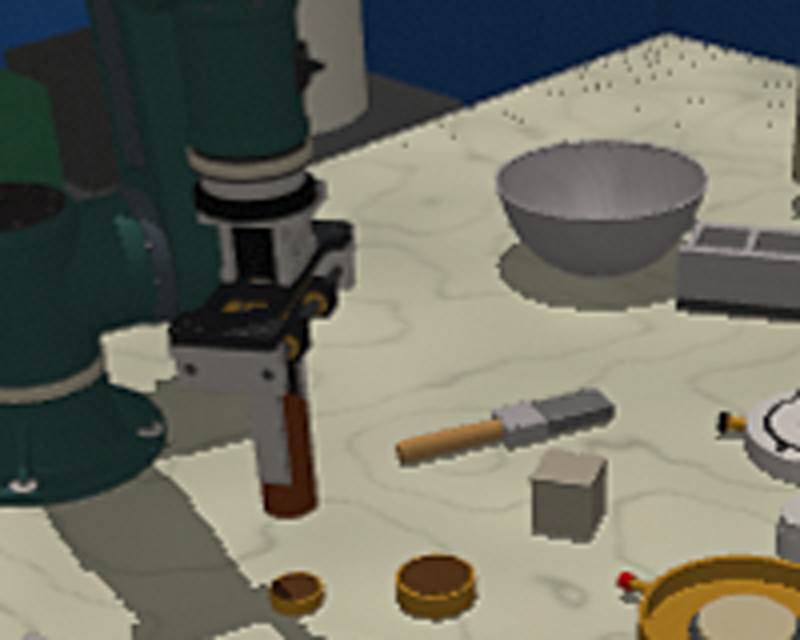

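```bash
python3 - <<'E'
from h import *
s=snap('scene'); print((cast(s,[(407.4,135.9)],.06)*1000).round(1),(cast(s,[(406.6,145.3)],.022)*1000).round(1))
E
python3 -m handwheel '[{"delta_pos":[-6,0,5],"yaw":0},{"delta_pos":[-18,0,16],"yaw":0},{"delta_pos":[-35,0,31],"yaw":0},{"delta_pos":[-56,0,49],"yaw":0},{"delta_pos":[-77,0,68],"yaw":0},{"delta_pos":[-98,0,86],"yaw":0},{"delta_pos":[-119,0,105],"yaw":0},{"delta_pos":[-140,0,123],"yaw":0},{"delta_pos":[-161,0,142],"yaw":0},{"delta_pos":[-182,0,160],"yaw":0},{"delta_pos":[-203,0,179],"yaw":0},{"delta_pos":[-224,0,198],"yaw":0}]'
python3 -m handwheel '[{"delta_pos":[-21,0,19],"yaw":0},{"delta_pos":[-42,0,37],"yaw":0},{"delta_pos":[-63,0,56],"yaw":0},{"delta_pos":[-84,0,74],"yaw":0},{"delta_pos":[-105,0,93],"yaw":0},{"delta_pos":[-126,0,111],"yaw":0},{"delta_pos":[-145,0,128],"yaw":0},{"delta_pos":[-158,0,139],"yaw":0},{"delta_pos":[-166,0,146],"yaw":0},{"delta_pos":[-168,0,148],"yaw":0},{"delta_pos":[-168,0,148],"yaw":0},{"delta_pos":[-168,0,148],"yaw":0}]'
python3 - <<'E'
from h import *
go((508.5,451,70,-1.0))
s=snap('scene'); crop(s,330,20,480,180,4,'pics/c4.png'); t=snap('top'); crop(t,100,170,220,270,5,'pics/c5.png')
E
```

```text
[[511.4 453.1  60. ]] [[509.5 456.5  22. ]]
time: 15.0
tool_pos: [0.4721, 0.2318, 0.1319]
ee_rot: [-1.574, 0.001, -1.0]
wrist_force: [1.0, -0.1, -2.0]
width: 0.0374
time: 16.2
tool_pos: [0.5069, 0.4508, 0.1334]
ee_rot: [-1.571, -0.0, -1.001]
wrist_force: [0.2, 0.4, -2.4]
width: 0.038
t 16.2 tcp [506.9 450.8 133.4] yaw -1.001 w 38.0 F [ 0.2  0.4 -2.4] q [ 0.64  0.39  1.08 -0.    1.67  1.64]
(508.5, 451, 70, -1.0) -> delta [ 0.7 63.4  1.5] yaw -0.001
```

View pics/c4.png

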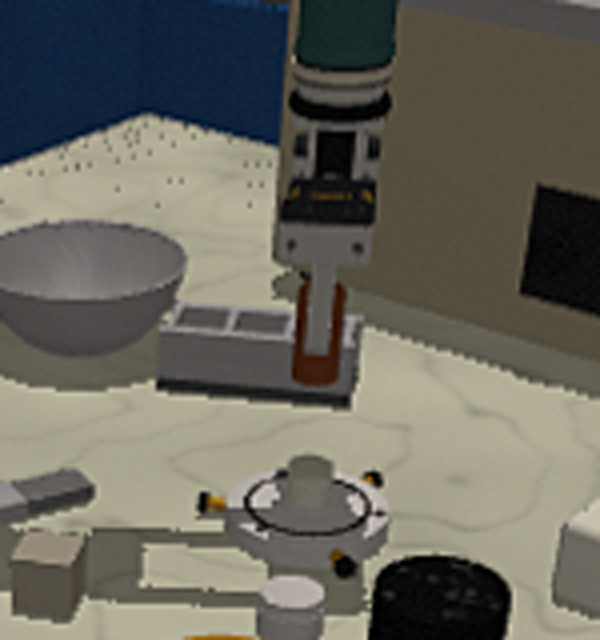

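View pics/c5.png

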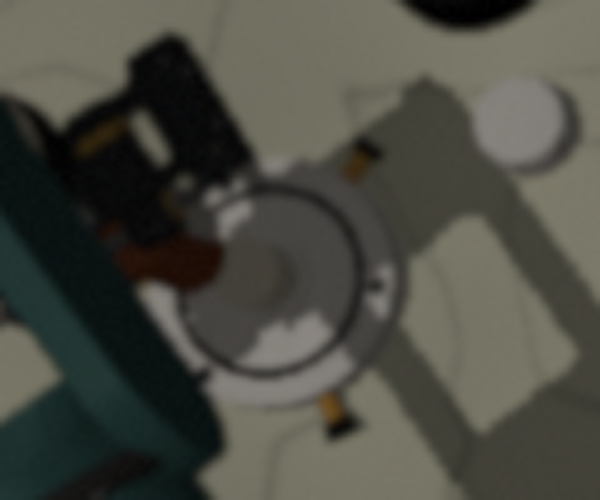

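```bash
python3 -m handwheel '[{"delta_pos":[0,10,2],"yaw":0},{"delta_pos":[0,25,2],"yaw":0},{"delta_pos":[0,40,2],"yaw":0},{"delta_pos":[0,55,2],"yaw":0},{"delta_pos":[0,65,2],"yaw":0},{"delta_pos":[0,70,2],"yaw":0},{"delta_pos":[0,72,2],"yaw":0},{"delta_pos":[0,72,2],"yaw":0}]'
python3 - <<'E'
from h import *
go((508.5,452.5,54,-1.0))
s=snap('scene'); crop(s,370,80,440,170,8,'pics/c6.png'); t=snap('top'); crop(t,100,170,220,270,5,'pics/c7.png')
E
```

```text
time: 17.1
tool_pos: [0.5087, 0.4528, 0.0617]
ee_rot: [-1.57, -0.0, -1.0]
wrist_force: [-0.4, 0.3, -1.3]
width: 0.0377
t 17.1 tcp [508.7 452.8  61.7] yaw -1.0 w 37.7 F [-0.4  0.3 -1.3] q [ 0.64  0.42  1.18 -0.    1.54  1.64]
(508.5, 452.5, 54, -1.0) -> delta [ 0.1  7.7 -0.4] yaw 0.0
```

View pics/c6.png

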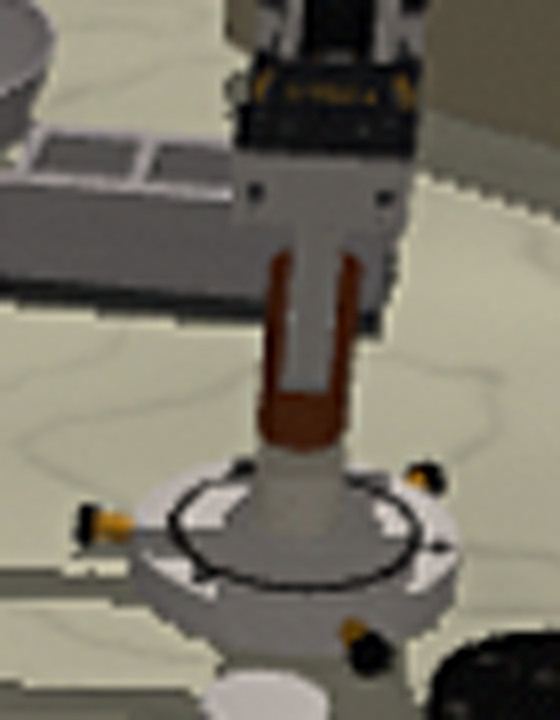

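View pics/c7.png

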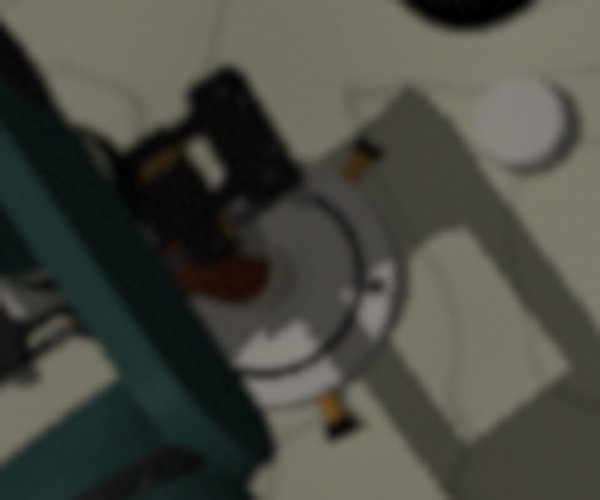

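```bash
python3 -m handwheel '[{"delta_pos":[0,3,0],"yaw":0},{"delta_pos":[0,6,0],"yaw":0},{"delta_pos":[0,6,0],"yaw":0}]'
python3 -m handwheel '[{"delta_pos":[0,1,0],"yaw":0},{"delta_pos":[0,1,0],"yaw":0}]'
python3 -m handwheel '[{"delta_pos":[0,1,0],"yaw":0},{"delta_pos":[0,1,0],"yaw":0}]'
python3 -m handwheel '[{"delta_pos":[0,1,0],"yaw":0},{"delta_pos":[0,1,0],"yaw":0}]'
```

```text
time: 17.5
tool_pos: [0.5083, 0.4525, 0.0549]
ee_rot: [-1.572, -0.0, -1.0]
wrist_force: [0.4, 0.1, -2.2]
width: 0.0375
time: 17.7
tool_pos: [0.5086, 0.4526, 0.0544]
ee_rot: [-1.571, -0.0, -1.0]
wrist_force: [1.0, 0.1, -2.0]
width: 0.0375
time: 17.9
tool_pos: [0.5087, 0.4527, 0.0537]
ee_rot: [-1.571, -0.0, -1.0]
wrist_force: [-0.4, -0.8, -2.2]
width: 0.0375
time: 18.1
tool_pos: [0.5088, 0.4528, 0.0536]
ee_rot: [-1.57, -0.0, -1.0]
wrist_force: [-1.6, -1.2, 3.0]
width: 0.0377
```

Contact, with the force at +3 N. I'll check by eye before opening.

```bash
python3 -m handwheel '[{"delta_pos":[0,0,0],"yaw":0},{"delta_pos":[0,0,0],"yaw":0},{"delta_pos":[0,0,0],"yaw":0},{"delta_pos":[0,0,0],"yaw":0},{"delta_pos":[0,0,0],"yaw":0},{"delta_pos":[0,0,0],"yaw":0}]' 0
python3 - <<'E'
from h import *
go()
s=snap('scene'); crop(s,370,80,440,170,8,'pics/c8.png')
E
```

```text
time: 18.7
tool_pos: [0.5086, 0.4527, 0.0524]
ee_rot: [-1.571, -0.0, -1.0]
wrist_force: [0.1, 0.2, 0.5]
width: 0.082
t 18.7 tcp [508.6 452.7  52.4] yaw -1.0 w 82.0 F [0.1 0.2 0.5] q [ 0.64  0.42  1.19 -0.    1.53  1.64]
```

View pics/c8.png

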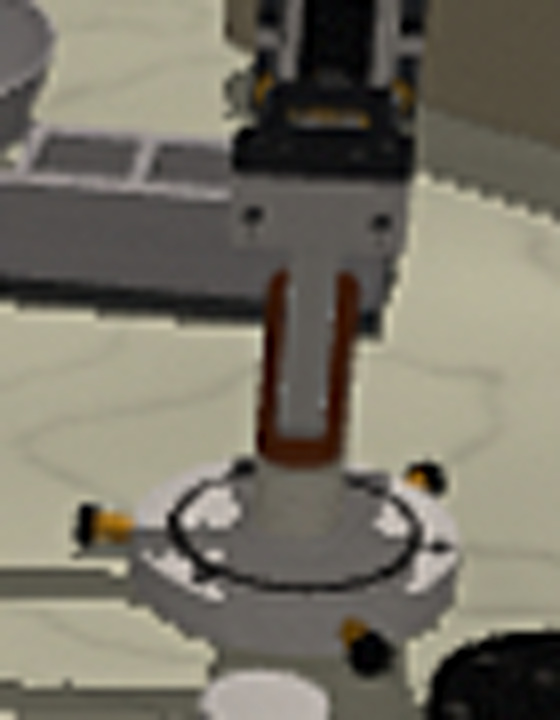

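```bash
python3 -m handwheel '[{"delta_pos":[0,-5,0],"yaw":0},{"delta_pos":[0,-20,0],"yaw":0},{"delta_pos":[0,-45,0],"yaw":0},{"delta_pos":[0,-70,0],"yaw":0},{"delta_pos":[0,-90,0],"yaw":0},{"delta_pos":[0,-98,0],"yaw":0},{"delta_pos":[0,-98,0],"yaw":0},{"delta_pos":[0,-98,0],"yaw":0}]'
python3 - <<'E'
from h import *
go((425.3,216,150,-1.1))
E
```

```text
time: 19.55
tool_pos: [0.5083, 0.4524, 0.1499]
ee_rot: [-1.572, -0.0, -1.0]
wrist_force: [-0.6, -0.4, -0.0]
width: 0.0942
t 19.55 tcp [508.3 452.4 149.9] yaw -1.0 w 94.2 F [-0.6 -0.4 -0. ] q [ 0.64  0.39  1.05 -0.    1.71  1.64]
(425.3, 216, 150, -1.1) -> delta [ 1.541e+02  1.000e-01 -1.976e+02] yaw 0.1
```

```bash
python3 -m handwheel '[{"delta_pos":[10,0,-13],"yaw":0.01},{"delta_pos":[30,0,-38],"yaw":0.02},{"delta_pos":[55,0,-70],"yaw":0.04},{"delta_pos":[80,0,-103],"yaw":0.06},{"delta_pos":[105,0,-135],"yaw":0.08},{"delta_pos":[130,0,-167],"yaw":0.1},{"delta_pos":[147,0,-189],"yaw":0.1},{"delta_pos":[154,0,-198],"yaw":0.1},{"delta_pos":[154,0,-198],"yaw":0.1},{"delta_pos":[154,0,-198],"yaw":0.1}]'
python3 - <<'E'
from h import *
go((425.3,216,-26,-1.1))
s=snap('scene'); crop(s,280,50,440,190,5,'pics/d1.png'); t=snap('top'); crop(t,100,190,220,270,6,'pics/d2.png')
E
```

```text
time: 20.55
tool_pos: [0.4253, 0.2167, 0.15]
ee_rot: [-1.571, 0.001, -1.1]
wrist_force: [0.4, 0.8, -0.1]
width: 0.0939
t 20.55 tcp [425.3 216.7 150. ] yaw -1.1 w 93.9 F [ 0.4  0.8 -0.1] q [ 0.35 -0.07  1.57  0.    1.64  1.45]
(425.3, 216, -26, -1.1) -> delta [  0.8 176.   -0.2] yaw 0.0
```

View pics/d1.png

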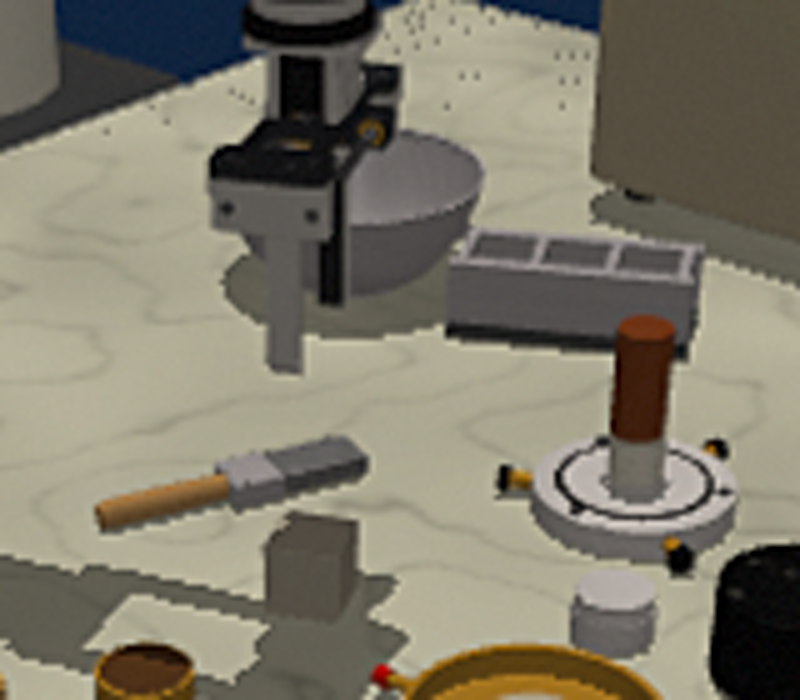

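View pics/d2.png

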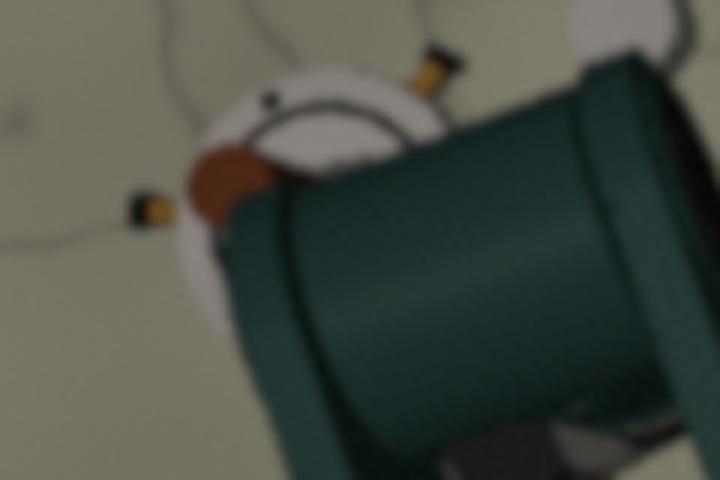

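```bash
python3 -m handwheel '[{"delta_pos":[0,20,0],"yaw":0},{"delta_pos":[0,50,0],"yaw":0},{"delta_pos":[0,80,0],"yaw":0},{"delta_pos":[0,110,0],"yaw":0},{"delta_pos":[0,135,0],"yaw":0},{"delta_pos":[0,155,0],"yaw":0},{"delta_pos":[0,168,0],"yaw":0},{"delta_pos":[0,175,0],"yaw":0},{"delta_pos":[0,175,0],"yaw":0}]'
python3 - <<'E'
from h import *
go()
s=snap('scene'); crop(s,300,100,400,190,7,'pics/d3.png')
E
```

```text
time: 21.55
tool_pos: [0.4248, 0.2163, -0.0252]
ee_rot: [-1.572, 0.0, -1.099]
wrist_force: [-1.1, 0.7, -0.2]
width: 0.0938
t 21.55 tcp [424.8 216.3 -25.2] yaw -1.099 w 93.8 F [-1.1  0.7 -0.2] q [0.35 0.05 1.81 0.   1.28 1.45]
```

View pics/d3.png

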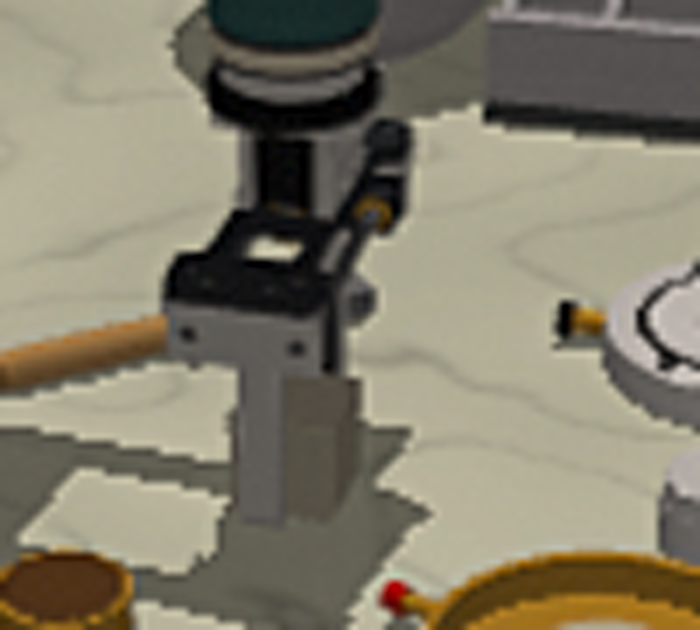

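```bash
python3 -m handwheel '[{"delta_pos":[0,0,0],"yaw":0},{"delta_pos":[0,0,0],"yaw":0},{"delta_pos":[0,0,0],"yaw":0},{"delta_pos":[0,0,0],"yaw":0},{"delta_pos":[0,0,0],"yaw":0},{"delta_pos":[0,0,0],"yaw":0},{"delta_pos":[0,0,0],"yaw":0},{"delta_pos":[0,0,0],"yaw":0}]' 255
python3 -m handwheel '[{"delta_pos":[0,-5,0],"yaw":0},{"delta_pos":[0,-15,0],"yaw":0},{"delta_pos":[0,-35,0],"yaw":0},{"delta_pos":[0,-60,0],"yaw":0},{"delta_pos":[0,-85,0],"yaw":0},{"delta_pos":[0,-110,0],"yaw":0},{"delta_pos":[0,-130,0],"yaw":0},{"delta_pos":[0,-140,0],"yaw":0},{"delta_pos":[0,-140,0],"yaw":0}]'
python3 - <<'E'
from h import *
s=snap('scene'); crop(s,250,215,350,295,8,'pics/d4.png'); crop(s,280,50,440,190,4,'pics/d5.png')
print(cast(s,[(298.9,248.1)],.045)*1000)
go((642,-176.5,115,-1.616))
E
```

```text
time: 22.4
tool_pos: [0.425, 0.2164, -0.0243]
ee_rot: [-1.571, 0.001, -1.1]
wrist_force: [-0.7, 0.8, 0.9]
width: 0.0503
time: 23.3
tool_pos: [0.4263, 0.2164, 0.1174]
ee_rot: [-1.567, -0.001, -1.1]
wrist_force: [0.4, 0.1, -3.5]
width: 0.0497
[[ 644.6724613  -174.49591299   45.        ]]
t 23.35 tcp [425.3 216.  115.8] yaw -1.1 w 49.8 F [ 0.2  0.  -2.7] q [ 0.35 -0.06  1.63 -0.    1.57  1.45]
(642, -176.5, 115, -1.616) -> delta [448.1   0.9  15.1] yaw 0.516
```

View pics/d4.png

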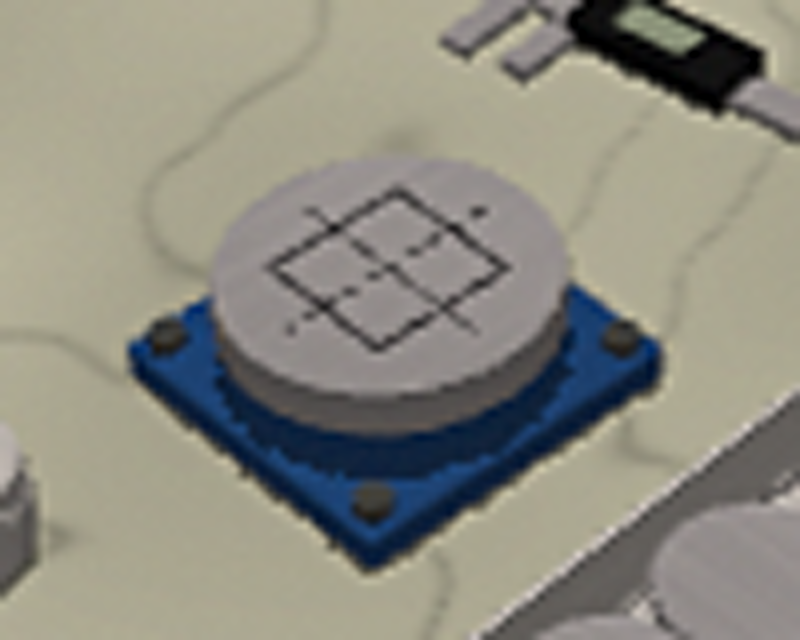

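View pics/d5.png

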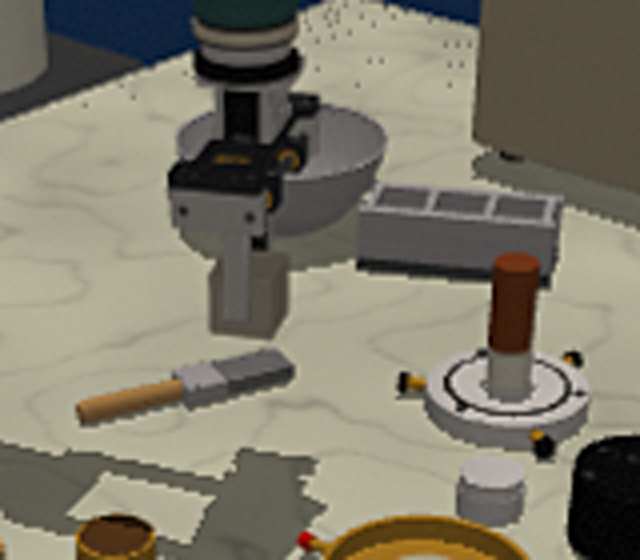

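```bash
python3 - <<'E'
from h import *
s=snap('scene'); c=(np.array([(397,188),(508,267),(379,350),(268,268)])+.5)/8-.5+[250,215]
P=cast(s,c,.045)*1000; print(P.round(1),P.mean(0))
for a,b in((0,1),(1,2),(2,3),(3,0)): e=P[b]-P[a]; print(np.arctan2(e[1],e[0]).round(3)%(np.pi/2),np.linalg.norm(e).round(1))
E
python3 -m handwheel '[{"delta_pos":[10,0,0],"yaw":0.01},{"delta_pos":[30,0,1],"yaw":0.04},{"delta_pos":[55,0,2],"yaw":0.07},{"delta_pos":[80,0,3],"yaw":0.1},{"delta_pos":[105,0,4],"yaw":0.13},{"delta_pos":[130,0,5],"yaw":0.16},{"delta_pos":[155,0,6],"yaw":0.19},{"delta_pos":[180,0,7],"yaw":0.22},{"delta_pos":[205,0,7],"yaw":0.25},{"delta_pos":[230,0,8],"yaw":0.28},{"delta_pos":[255,0,8],"yaw":0.3},{"delta_pos":[275,0,9],"yaw":0.32}]'
python3 - <<'E'
from h import *
go((642.3,-176,115,-1.616))
E
```

```text
[[ 617.6 -148.2   45. ]
 [ 669.7 -150.7   45. ]
 [ 667.9 -202.5   45. ]
 [ 616.  -200.6   45. ]] [ 642.79174304 -175.50532897   45.        ]
1.5237963267948966 52.2
1.5345926535897931 51.9
1.5352036732051033 51.9
1.542 52.4
time: 24.6
tool_pos: [0.5576, -0.027, 0.1139]
ee_rot: [-1.574, 0.0, -1.423]
wrist_force: [0.7, -0.4, -2.9]
width: 0.0496
t 24.6 tcp [557.6 -27.  113.9] yaw -1.423 w 49.6 F [ 0.7 -0.4 -2.9] q [-0.15  0.13  1.44 -0.    1.58  1.27]
(642.3, -176, 115, -1.616) -> delta [159.9  -1.3  61.7] yaw 0.193
```

```bash
python3 -m handwheel '[{"delta_pos":[20,0,8],"yaw":0.02},{"delta_pos":[42,0,16],"yaw":0.05},{"delta_pos":[65,0,25],"yaw":0.08},{"delta_pos":[88,0,34],"yaw":0.11},{"delta_pos":[110,0,42],"yaw":0.14},{"delta_pos":[130,0,50],"yaw":0.16},{"delta_pos":[147,0,57],"yaw":0.18},{"delta_pos":[157,0,61],"yaw":0.187},{"delta_pos":[160,0,62],"yaw":0.187},{"delta_pos":[160,0,62],"yaw":0.187},{"delta_pos":[160,0,62],"yaw":0.187}]'
python3 - <<'E'
from h import *
go((642.3,-176,28,-1.608))
s=snap('scene'); crop(s,230,140,350,290,4.5,'pics/d6.png')
E
```

```text
time: 25.7
tool_pos: [0.643, -0.173, 0.1155]
ee_rot: [-1.571, 0.0, -1.606]
wrist_force: [-0.1, 0.2, -2.5]
width: 0.05
t 25.7 tcp [ 643.  -173.   115.5] yaw -1.606 w 50.0 F [-0.1  0.2 -2.5] q [-0.35  0.36  1.15  0.    1.63  1.26]
(642.3, -176, 28, -1.608) -> delta [ 3.1 87.5 -0.6] yaw 0.002
```

View pics/d6.png

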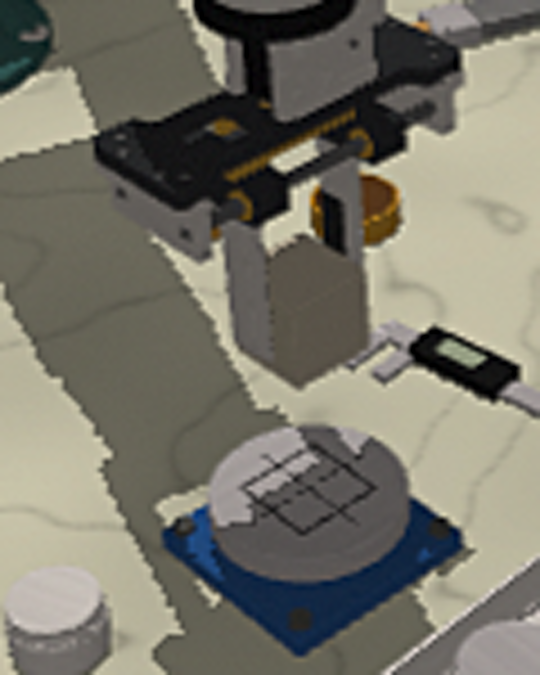

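Cube bottom is 0 at TCP -24.3, so the seat is at TCP ≈ 20.7.

```bash
python3 -m handwheel '[{"delta_pos":[3,10,0],"yaw":0},{"delta_pos":[3,25,0],"yaw":0},{"delta_pos":[3,43,0],"yaw":0},{"delta_pos":[3,60,0],"yaw":0},{"delta_pos":[3,74,0],"yaw":0},{"delta_pos":[3,84,0],"yaw":0},{"delta_pos":[3,90,0],"yaw":0},{"delta_pos":[3,92,0],"yaw":0},{"delta_pos":[3,92,0],"yaw":0}]'
python3 -m handwheel '[{"delta_pos":[0,1,0],"yaw":0},{"delta_pos":[0,1,0],"yaw":0}]'
python3 - <<'E'
from h import *
go((642.3,-176,21,-1.608))
s=snap('scene'); crop(s,230,140,350,290,4.5,'pics/d7.png')
E
```

```text
time: 26.65
tool_pos: [0.6434, -0.1768, 0.0238]
ee_rot: [-1.57, -0.0, -1.607]
wrist_force: [0.8, -0.3, -1.4]
width: 0.0499
time: 26.85
tool_pos: [0.6437, -0.177, 0.0235]
ee_rot: [-1.569, -0.001, -1.607]
wrist_force: [-0.2, 0.3, -2.5]
width: 0.0499
t 26.85 tcp [ 643.7 -177.    23.5] yaw -1.607 w 49.9 F [-0.2  0.3 -2.5] q [-0.35  0.41  1.27 -0.    1.46  1.25]
(642.3, -176, 21, -1.608) -> delta [-0.9  2.5 -1.5] yaw 0.001
```

View pics/d7.png

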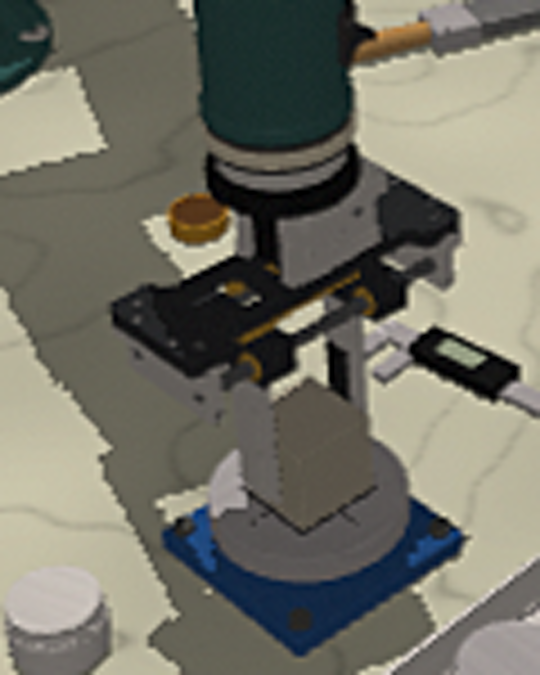

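```bash
python3 -m handwheel '[{"delta_pos":[0,1,0],"yaw":0},{"delta_pos":[0,1.5,0],"yaw":0}]'
python3 -m handwheel '[{"delta_pos":[0,1,0],"yaw":0},{"delta_pos":[0,1,0],"yaw":0}]'
python3 -m handwheel '[{"delta_pos":[0,1,0],"yaw":0},{"delta_pos":[0,1,0],"yaw":0}]'
```

```text
time: 27.1
tool_pos: [0.6433, -0.1768, 0.0212]
ee_rot: [-1.57, -0.0, -1.607]
wrist_force: [-0.4, 0.9, -3.0]
width: 0.0498
time: 27.3
tool_pos: [0.6434, -0.1769, 0.0208]
ee_rot: [-1.57, -0.0, -1.607]
wrist_force: [-0.1, -0.0, 1.0]
width: 0.0496
time: 27.5
tool_pos: [0.6434, -0.1769, 0.0207]
ee_rot: [-1.57, -0.0, -1.607]
wrist_force: [-3.5, 0.8, 5.6]
width: 0.0499
```

Seated. Release, lift and check.

```bash
python3 -m handwheel '[{"delta_pos":[0,0,0],"yaw":0},{"delta_pos":[0,0,0],"yaw":0},{"delta_pos":[0,0,0],"yaw":0},{"delta_pos":[0,0,0],"yaw":0},{"delta_pos":[0,0,0],"yaw":0},{"delta_pos":[0,0,0],"yaw":0}]' 0
python3 -m handwheel '[{"delta_pos":[0,-10,0],"yaw":0},{"delta_pos":[0,-40,0],"yaw":0},{"delta_pos":[0,-75,0],"yaw":0},{"delta_pos":[0,-95,0],"yaw":0},{"delta_pos":[0,-100,0],"yaw":0},{"delta_pos":[0,-100,0],"yaw":0}]'
python3 - <<'E'
from h import *
go((426.3,65.2,118,-1.607),(426.3,65.2,118,-1.0))
s=snap('scene'); crop(s,230,140,350,290,4.5,'pics/d8.png')
E
```

```text
time: 28.1
tool_pos: [0.6432, -0.1768, 0.0189]
ee_rot: [-1.571, -0.0, -1.607]
wrist_force: [-0.6, 0.3, 0.4]
width: 0.0929
time: 28.7
tool_pos: [0.6438, -0.177, 0.1206]
ee_rot: [-1.568, -0.001, -1.607]
wrist_force: [-0.2, -0.5, -0.0]
width: 0.0937
t 28.7 tcp [ 643.8 -177.   120.6] yaw -1.607 w 93.7 F [-0.2 -0.5 -0. ] q [-0.35  0.36  1.14 -0.    1.64  1.25]
(426.3, 65.2, 118, -1.607) -> delta [-234.2    1.8 -226.1] yaw 0.0
(426.3, 65.2, 118, -1.0) -> delta [-234.2    1.8 -226.1] yaw -0.607
```

View pics/d8.png

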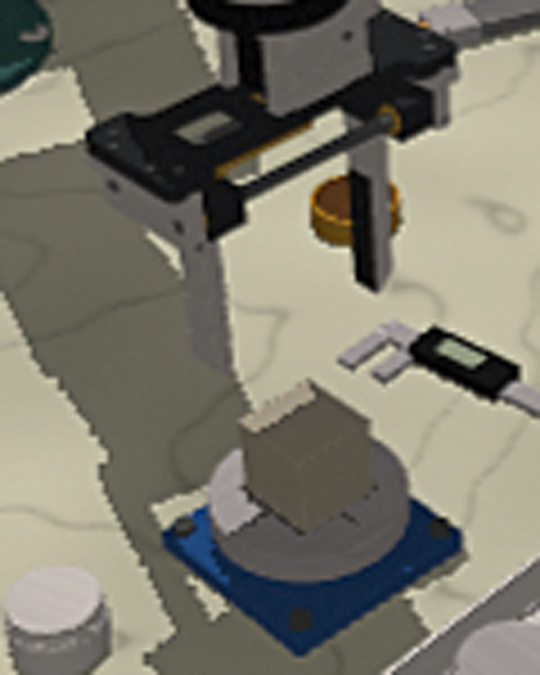

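```bash
python3 -m handwheel '[{"delta_pos":[-12,0,-12],"yaw":0},{"delta_pos":[-36,0,-35],"yaw":0},{"delta_pos":[-66,0,-64],"yaw":0},{"delta_pos":[-96,0,-93],"yaw":0},{"delta_pos":[-126,0,-122],"yaw":0},{"delta_pos":[-156,0,-150],"yaw":0},{"delta_pos":[-186,0,-179],"yaw":0},{"delta_pos":[-211,0,-203],"yaw":0},{"delta_pos":[-227,0,-219],"yaw":0},{"delta_pos":[-234,0,-226],"yaw":0},{"delta_pos":[-234,0,-226],"yaw":0},{"delta_pos":[-234,0,-226],"yaw":0}]'
python3 - <<'E'
from h import *
go((426.3,65.2,-20,-1.607),(426.3,65.2,-30,-1.607))
E
```

```text
time: 29.95
tool_pos: [0.426, 0.0647, 0.1184]
ee_rot: [-1.572, -0.001, -1.607]
wrist_force: [1.7, -0.7, -0.2]
width: 0.094
t 29.95 tcp [426.   64.7 118.4] yaw -1.607 w 94.0 F [ 1.7 -0.7 -0.2] q [ 0.02 -0.17  1.72 -0.    1.59  1.63]
(426.3, 65.2, -20, -1.607) -> delta [ -0.6 138.3   0.4] yaw -0.0
(426.3, 65.2, -30, -1.607) -> delta [ -0.6 148.3   0.4] yaw -0.0
```

```bash
python3 -m handwheel '[{"delta_pos":[0,15,0],"yaw":0},{"delta_pos":[0,40,0],"yaw":0},{"delta_pos":[0,70,0],"yaw":0},{"delta_pos":[0,100,0],"yaw":0},{"delta_pos":[0,122,0],"yaw":0},{"delta_pos":[0,135,0],"yaw":0},{"delta_pos":[0,141,0],"yaw":0},{"delta_pos":[0,143,0],"yaw":0},{"delta_pos":[0,143,0],"yaw":0}]'
python3 - <<'E'
from h import *
go()
s=snap('scene'); crop(s,260,120,360,210,8,'pics/r1.png')
d=np.array([np.cos(-1.607),np.sin(-1.607),0])
for z in(0,5,10,15):
 for k in(-53,53): p=(np.array([426.3,64.7,z])+k*d)/1000; print(z,k,((proj(s,p)-[260,120])*8).round(0))
E
```

```text
time: 30.85
tool_pos: [0.4267, 0.0651, -0.0233]
ee_rot: [-1.569, -0.0, -1.607]
wrist_force: [0.0, -0.1, 0.7]
width: 0.0941
t 30.85 tcp [426.7  65.1 -23.3] yaw -1.607 w 94.1 F [ 0.  -0.1  0.7] q [ 0.02 -0.05  1.91 -0.    1.28  1.63]
0 -53 [[486. 497.]]
0 53 [[281. 607.]]
5 -53 [[486. 486.]]
5 53 [[280. 597.]]
10 -53 [[485. 475.]]
10 53 [[279. 586.]]
15 -53 [[485. 465.]]
15 53 [[278. 575.]]
```

View pics/r1.png

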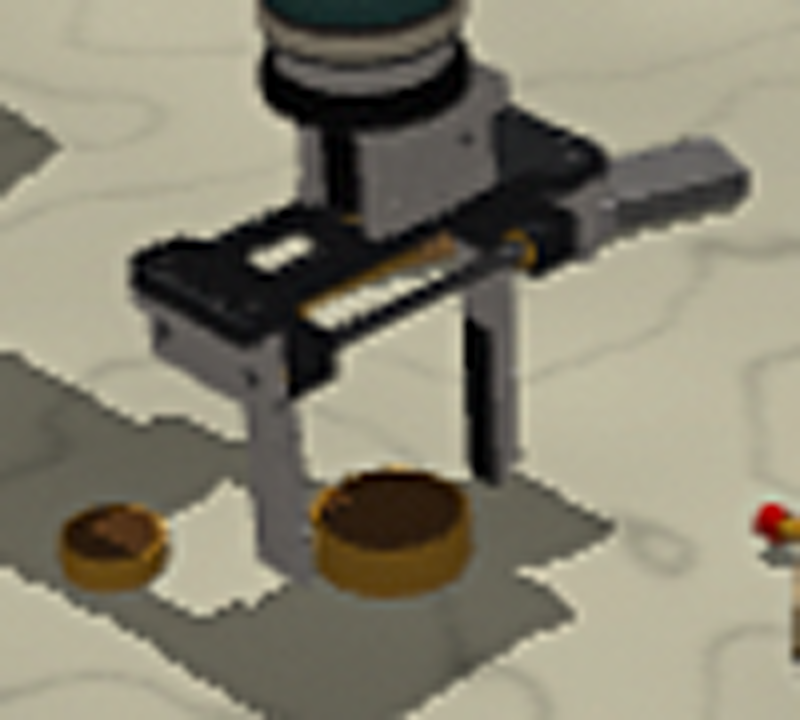

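```bash
python3 -m handwheel '[{"delta_pos":[0,3,0],"yaw":0},{"delta_pos":[0,5,0],"yaw":0},{"delta_pos":[0,5,0],"yaw":0}]'
python3 -m handwheel '[{"delta_pos":[0,1,0],"yaw":0},{"delta_pos":[0,1,0],"yaw":0}]'
```

```text
time: 31.2
tool_pos: [0.4258, 0.0653, -0.0289]
ee_rot: [-1.571, -0.0, -1.607]
wrist_force: [-1.1, -0.3, 0.3]
width: 0.094
time: 31.4
tool_pos: [0.4257, 0.0653, -0.03]
ee_rot: [-1.571, -0.0, -1.607]
wrist_force: [-0.0, -0.0, 0.5]
width: 0.0937
```

```bash
python3 -m handwheel '[{"delta_pos":[0,0,0],"yaw":0},{"delta_pos":[0,0,0],"yaw":0},{"delta_pos":[0,0,0],"yaw":0},{"delta_pos":[0,0,0],"yaw":0},{"delta_pos":[0,0,0],"yaw":0},{"delta_pos":[0,0,0],"yaw":0},{"delta_pos":[0,0,0],"yaw":0}]' 255
python3 -m handwheel '[{"delta_pos":[0,-5,0],"yaw":0},{"delta_pos":[0,-12,0],"yaw":0},{"delta_pos":[0,-15,0],"yaw":0},{"delta_pos":[0,-15,0],"yaw":0}]'
python3 - <<'E'
from h import *
go()
s=snap('scene'); crop(s,260,120,360,210,8,'pics/r2.png')
E
```

```text
time: 32.1
tool_pos: [0.4258, 0.0653, -0.0299]
ee_rot: [-1.571, 0.0, -1.607]
wrist_force: [-0.7, 0.6, 0.4]
width: 0.0611
time: 32.5
tool_pos: [0.4265, 0.0652, -0.0141]
ee_rot: [-1.569, -0.0, -1.607]
wrist_force: [1.4, 0.3, -2.8]
width: 0.0612
t 32.5 tcp [426.5  65.2 -14.1] yaw -1.607 w 61.2 F [ 1.4  0.3 -2.8] q [ 0.02 -0.06  1.9  -0.    1.3   1.63]
```

View pics/r2.png

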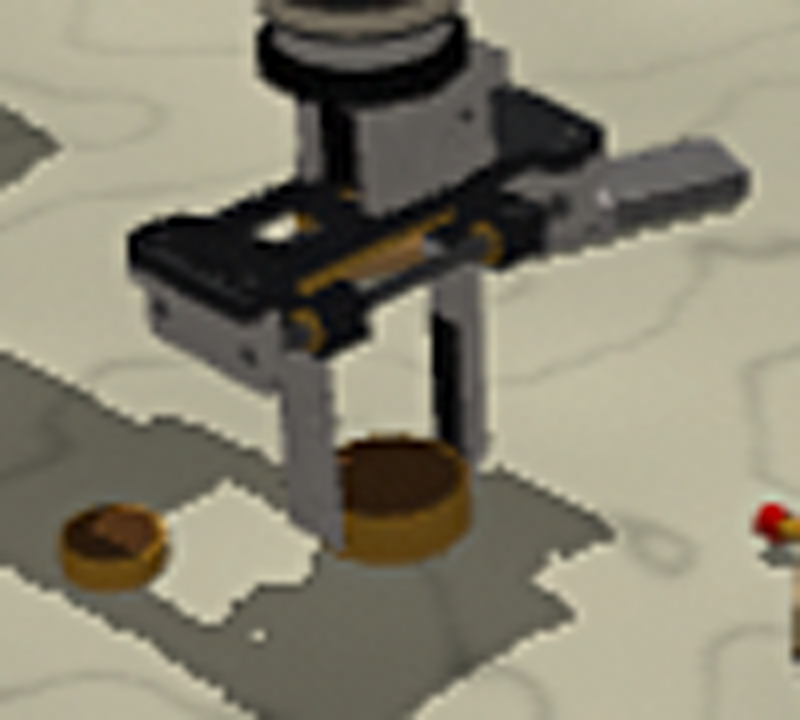

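```bash
python3 -m handwheel '[{"delta_pos":[0,-10,0],"yaw":0},{"delta_pos":[0,-30,0],"yaw":0},{"delta_pos":[0,-50,0],"yaw":0},{"delta_pos":[0,-68,0],"yaw":0},{"delta_pos":[0,-75,0],"yaw":0},{"delta_pos":[0,-75,0],"yaw":0}]'
python3 - <<'E'
from h import *
s=snap('scene'); h=cv2.cvtColor(s['image'],cv2.COLOR_RGB2HSV); crop(s,340,160,430,230,8,'pics/r3.png')
print(cast(s,[(386.3,195.4)],.018)*1000); go((637,177,61,-1.607))
E
```

```text
time: 33.15
tool_pos: [0.4268, 0.0653, 0.0614]
ee_rot: [-1.568, 0.0, -1.607]
wrist_force: [0.4, -0.1, -1.9]
width: 0.0612
[[640.49717442 176.79240709  18.        ]]
t 33.2 tcp [425.9  65.2  60.2] yaw -1.607 w 61.4 F [-0.5 -0.1 -3.5] q [ 0.02 -0.13  1.81 -0.    1.47  1.63]
(637, 177, 61, -1.607) -> delta [-119.3   -0.6  206.9] yaw -0.0
```

View pics/r3.png

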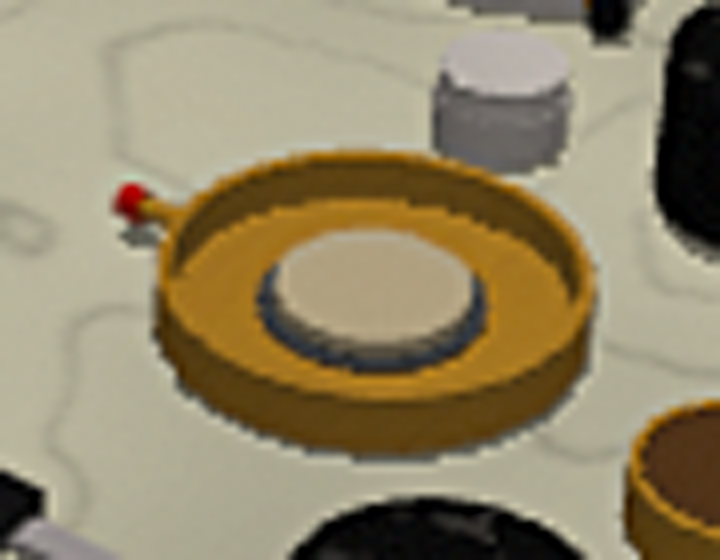

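```bash
python3 -m handwheel '[{"delta_pos":[-7,0,12],"yaw":0},{"delta_pos":[-20,0,34],"yaw":0},{"delta_pos":[-34,0,59],"yaw":0},{"delta_pos":[-48,0,84],"yaw":0},{"delta_pos":[-62,0,109],"yaw":0},{"delta_pos":[-76,0,134],"yaw":0},{"delta_pos":[-91,0,159],"yaw":0},{"delta_pos":[-104,0,182],"yaw":0},{"delta_pos":[-114,0,199],"yaw":0},{"delta_pos":[-119,0,208],"yaw":0},{"delta_pos":[-119,0,208],"yaw":0},{"delta_pos":[-119,0,208],"yaw":0}]'
python3 - <<'E'
from h import *
go((638.3,177,-2,-1.607),(638.3,177,-12,-1.607))
s=snap('scene'); crop(s,340,100,440,230,6,'pics/r4.png')
E
```

```text
time: 34.4
tool_pos: [0.6369, 0.1762, 0.059]
ee_rot: [-1.573, -0.001, -1.607]
wrist_force: [0.8, 0.5, -2.3]
width: 0.0614
t 34.4 tcp [636.9 176.2  59. ] yaw -1.607 w 61.4 F [ 0.8  0.5 -2.3] q [ 0.18  0.38  1.24 -0.    1.53  1.79]
(638.3, 177, -2, -1.607) -> delta [-0.9 61.   1.6] yaw -0.0
(638.3, 177, -12, -1.607) -> delta [-0.9 71.   1.6] yaw -0.0
```

View pics/r4.png

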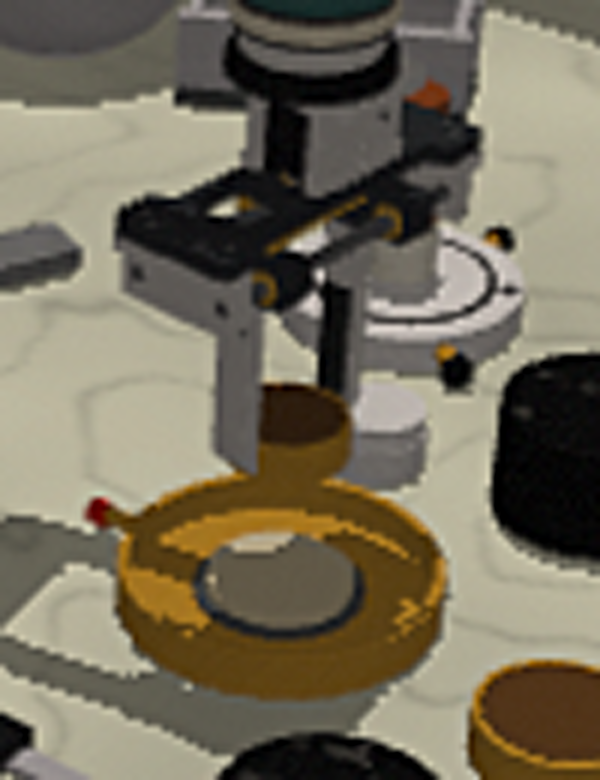

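```bash
python3 -m handwheel '[{"delta_pos":[0,10,1],"yaw":0},{"delta_pos":[0,25,1],"yaw":0},{"delta_pos":[0,40,1],"yaw":0},{"delta_pos":[0,53,1],"yaw":0},{"delta_pos":[0,62,1],"yaw":0},{"delta_pos":[0,67,1],"yaw":0},{"delta_pos":[0,67,1],"yaw":0},{"delta_pos":[0,67,1],"yaw":0}]'
python3 - <<'E'
from h import *
go((638.3,177,-12,-1.607))
s=snap('scene'); crop(s,340,130,440,230,7,'pics/r5.png')
E
```

```text
time: 35.25
tool_pos: [0.6394, 0.1767, -0.0065]
ee_rot: [-1.57, 0.0, -1.607]
wrist_force: [-0.3, 0.1, -1.5]
width: 0.0612
t 35.25 tcp [639.4 176.7  -6.5] yaw -1.607 w 61.2 F [-0.3  0.1 -1.5] q [ 0.18  0.42  1.31 -0.    1.4   1.79]
(638.3, 177, -12, -1.607) -> delta [-0.3  5.5 -1.1] yaw 0.0
```

View pics/r5.png

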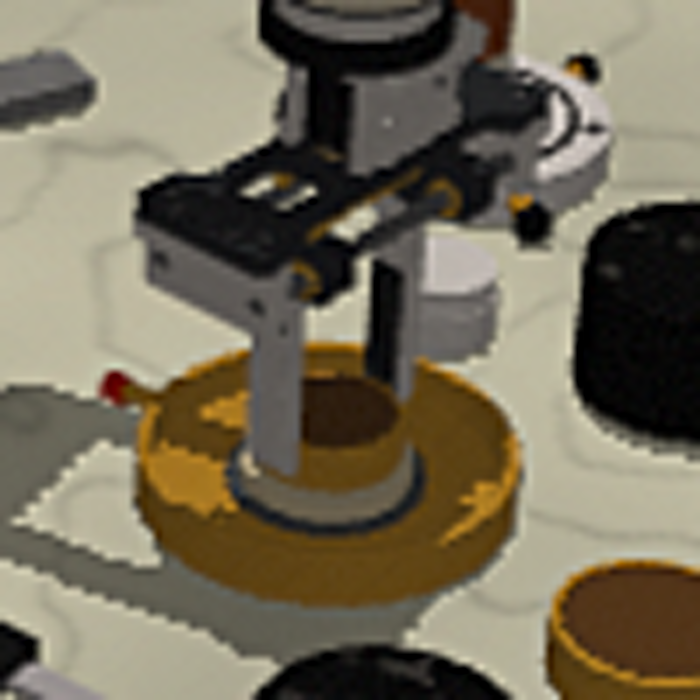

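```bash
python3 -m handwheel '[{"delta_pos":[0,2,-1],"yaw":0},{"delta_pos":[0,4,-1],"yaw":0},{"delta_pos":[0,4,-1],"yaw":0}]'
python3 -m handwheel '[{"delta_pos":[0,1,0],"yaw":0},{"delta_pos":[0,1,0],"yaw":0}]'
python3 -m handwheel '[{"delta_pos":[0,1,0],"yaw":0},{"delta_pos":[0,1,0],"yaw":0}]'
```

```text
time: 35.6
tool_pos: [0.6378, 0.1766, -0.0111]
ee_rot: [-1.571, -0.0, -1.607]
wrist_force: [0.2, -0.1, -2.3]
width: 0.0615
time: 35.8
tool_pos: [0.6381, 0.1767, -0.0118]
ee_rot: [-1.57, -0.0, -1.607]
wrist_force: [1.1, 0.1, -1.5]
width: 0.0613
time: 36.0
tool_pos: [0.6382, 0.1767, -0.0119]
ee_rot: [-1.57, 0.0, -1.607]
wrist_force: [-2.0, -0.5, 2.9]
width: 0.0613
```

Seated. Release, lift and clear the view.

```bash
python3 -m handwheel '[{"delta_pos":[0,0,0],"yaw":0},{"delta_pos":[0,0,0],"yaw":0},{"delta_pos":[0,0,0],"yaw":0},{"delta_pos":[0,0,0],"yaw":0},{"delta_pos":[0,0,0],"yaw":0},{"delta_pos":[0,0,0],"yaw":0}]' 0
python3 -m handwheel '[{"delta_pos":[0,-10,0],"yaw":0},{"delta_pos":[0,-40,0],"yaw":0},{"delta_pos":[0,-80,0],"yaw":0},{"delta_pos":[0,-120,0],"yaw":0},{"delta_pos":[0,-145,0],"yaw":0},{"delta_pos":[0,-150,0],"yaw":0},{"delta_pos":[0,-150,0],"yaw":0}]'
python3 - <<'E'
from h import *
go((330,0,150,-1.607))
E
```

```text
time: 36.6
tool_pos: [0.638, 0.1767, -0.0131]
ee_rot: [-1.571, -0.0, -1.607]
wrist_force: [-0.2, -1.1, 0.9]
width: 0.0942
time: 37.3
tool_pos: [0.6386, 0.1768, 0.1385]
ee_rot: [-1.568, 0.0, -1.607]
wrist_force: [0.5, 0.1, -0.2]
width: 0.094
t 37.3 tcp [638.6 176.8 138.5] yaw -1.607 w 94.0 F [ 0.5  0.1 -0.2] q [ 0.18  0.34  1.13 -0.    1.67  1.79]
(330, 0, 150, -1.607) -> delta [ 187.8  -12.4 -301.9] yaw 0.0
```

```bash
python3 -m handwheel '[{"delta_pos":[10,-5,-16],"yaw":0},{"delta_pos":[30,-12,-48],"yaw":0},{"delta_pos":[52,-12,-83],"yaw":0},{"delta_pos":[74,-12,-118],"yaw":0},{"delta_pos":[96,-12,-153],"yaw":0},{"delta_pos":[118,-12,-188],"yaw":0},{"delta_pos":[140,-12,-223],"yaw":0},{"delta_pos":[160,-12,-256],"yaw":0},{"delta_pos":[178,-12,-284],"yaw":0},{"delta_pos":[188,-12,-300],"yaw":0},{"delta_pos":[188,-12,-300],"yaw":0},{"delta_pos":[188,-12,-300],"yaw":0}]'
python3 - <<'E'
from h import *
t=snap('top'); s=snap('scene'); go()
crop(s,150,110,450,335,2.6,'pics/e1.png'); crop(t,120,90,320,240,4,'pics/e2.png'); crop(t,340,140,430,210,8,'pics/e3.png')
E
```

```text
time: 38.5
tool_pos: [0.3309, -0.0002, 0.1476]
ee_rot: [-1.573, 0.001, -1.608]
wrist_force: [-0.7, 0.1, -0.5]
width: 0.0938
t 38.6 tcp [331.5   0.  148.1] yaw -1.606 w 93.9 F [ 0.6 -0.2  0.8] q [-0.17 -0.42  1.84  0.    1.72  1.43]
```

View pics/e1.png

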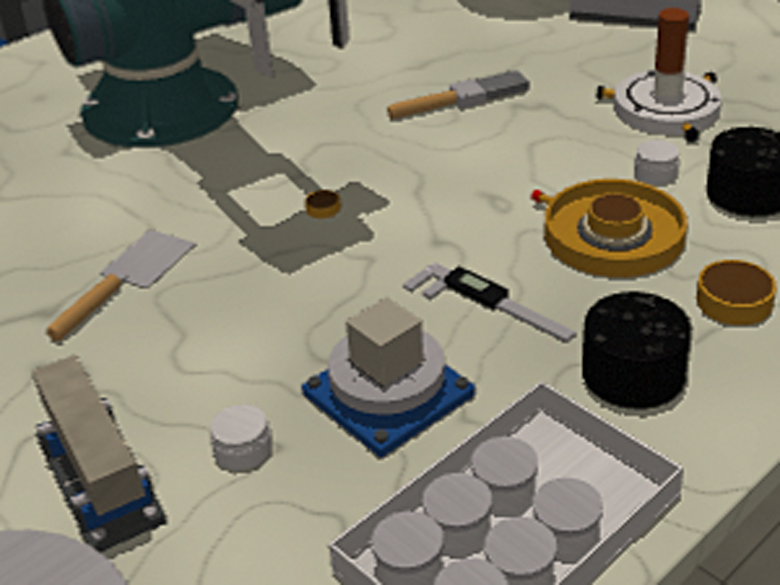

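View pics/e2.png

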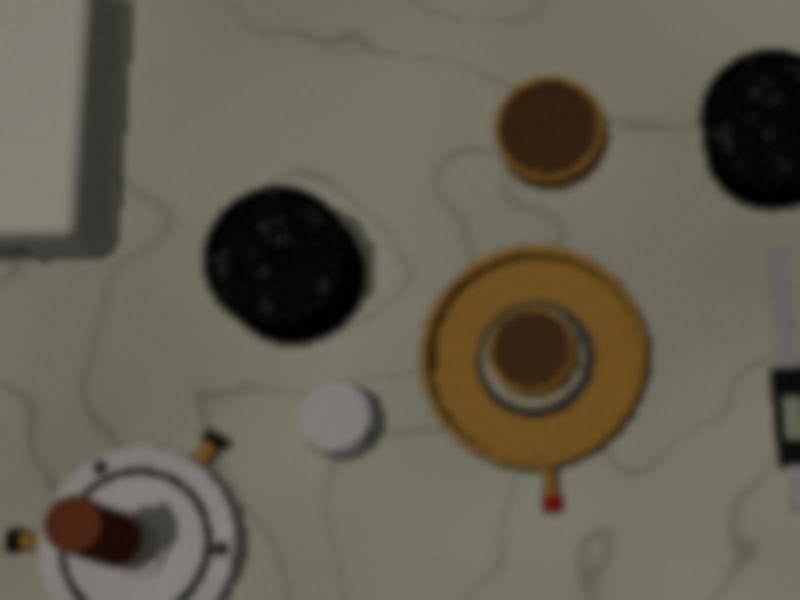

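View pics/e3.png

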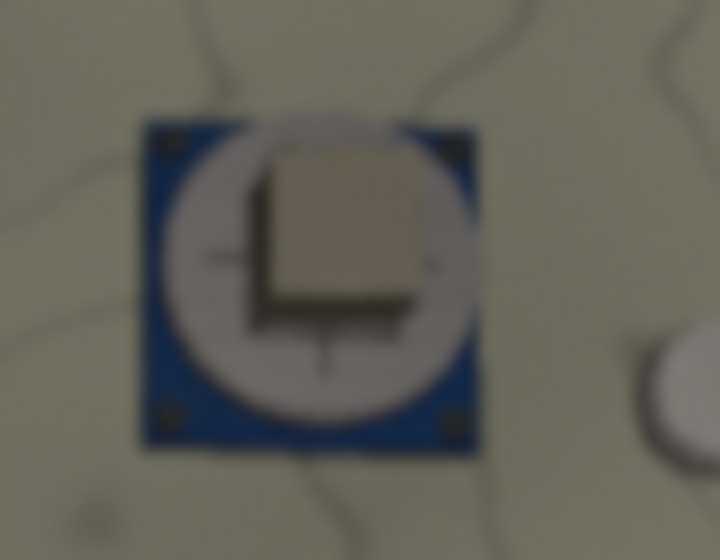

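Run:
```python
from h import *
t=snap('top'); s=snap('scene')
f=lambda c,o,k:(np.array(c,float)+.5)/k-.5+o
print('clay',cast(t,f([(74,525)],(120,90),4),.136)*1000,'ring',cast(t,f([(533,351)],(120,90),4),.036)*1000)
P=cast(t,f([(272,150),(418,150),(418,298),(268,298)],(340,140),8),.095)*1000; print('cube',P.round(0)[:,:2].tolist(),P.mean(0))
crop(s,340,160,430,230,8,'pics/e4.png'); crop(s,380,100,430,165,9,'pics/e5.png')
h=cv2.cvtColor(t['image'],cv2.COLOR_RGB2HSV); m=(h[...,2]<45).astype(np.uint8); l=cv2.connectedComponents(m)[1]
for xy in((313,122),(190,156)):
    c=max(cv2.findContours((l==l[xy[1],xy[0]]).astype(np.uint8),0,1)[0],key=len)[:,0]; print('puck',cv2.fitEllipse((cast(t,c,.05)[:,:2]*1000).astype(np.float32))[0])
```

```text
clay [[505.2889897  449.99396601 136.        ]] ring [[635.27092048 175.02399104  36.        ]]
cube [[667.0, -153.0], [666.0, -201.0], [615.0, -199.0], [616.0, -149.0]] [ 640.99504032 -175.49559441   95.        ]
puck (788.6041259765625, 6.396100997924805)
puck (697.0952758789062, 345.8372497558594)
```

View pics/e4.png

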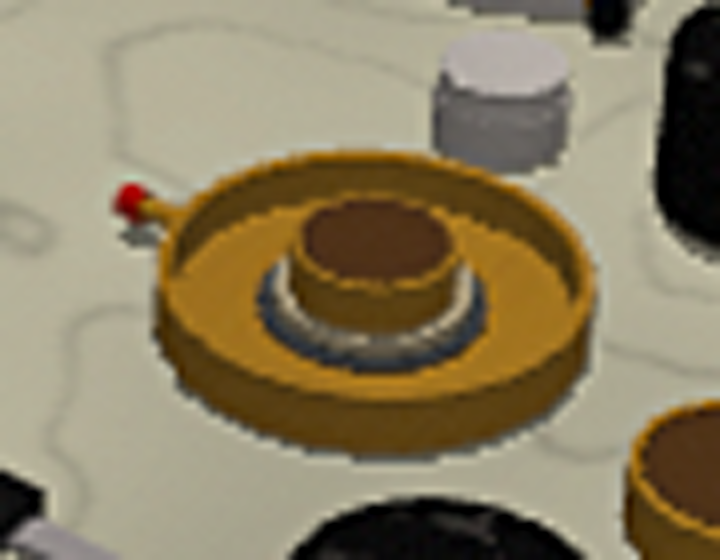

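View pics/e5.png

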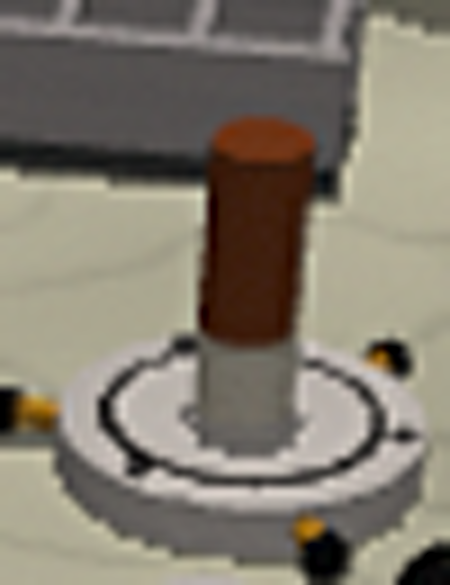

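All four are within about 2–3 mm of centre, upright and free. The asphalt specimens have not moved, and the arm is clear of everything.

Run:
```python
from h import *
print(robot.close_job()); print(robot.get_obs()['time'])
```

```text
the job is handed in; nothing more can be done
None
the job is handed in; nothing more can be done
```

All four specimens are on their seats, lowered to contact and released. I handed the job in at about 38.7 s on the robot clock. No verdict was reported.

| Specimen | Last top-view position (mm) | Seat position (mm) | Notes |
|---|---|---|---|
| Prism on jig | (531, -424) | (531.5, -423.5) | angle -0.234 against -0.239 rad |
| Cube on platen | (641, -175.5) | (640.5, -176) | squared to the marks |
| Clay on pedestal | (505, 450) | (506.5, 452) | upright |
| Ring on stone | (635, 175) | (636, 177) | the middle-sized ring, flat |

- **Asphalt specimens:** both measured where they stood at the start, to within 0.1 mm. The arm was clear of everything at hand-in.
- **Reported tool height disagreed with the pictures:** the fingertips were about 34 mm above where the TCP reading put them. I confirmed this in both views and by lowering to negative readings without contact, and set every height by eye and contact force instead.
- **Cameras disagreed slightly:** the two views differed by 2–6 mm, mostly along x, so I aimed at the midpoint.
- **Ring width:** the gripper read 61.2–61.5 mm on the 62 mm ring. The ring still ended up centred, so I did not act on it.

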